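Empty the spent-battery bins into the collection box and lock it

ROBOT

A 7-joint arm with a two-finger parallel gripper is mounted at the origin on a cart in front of the work surface, level with it; the furniture and walls round the work are solid. World frame = base frame: x ahead of the robot, y to its left, z up, the work surface at z = 0. Lengths are in m, angles in rad, forces in N, time in s.
With the tool pointing down it reaches from about 0.4 to 0.9 m from the base axis. Payload 5.5 kg.
Tool frame: the origin (TCP) lies midway between the tips of the shut fingers; the grasp point (between the pads) lies 19 mm behind it (r.tcp_to_grasp is the distance from the TCP to the grasp point, in m); z points along the fingers, y is the direction in which the jaws open and shut (so a half turn about z gives the same grasp; the last joint's range is limited). The gripper opens to 92 mm and grips with 3 to 60 N. Pads are 19 mm wide; open, the fingers measure 130 mm over their backs; the gripper's body (75 mm by 190 mm) begins 47 mm behind the grasp point.
Start: joints at [1.403, 0.501, -0.427, 1.55, 0.221, 1.138, -0.21], TCP at [0.271, -0.591, 0.227] pointing down, gripper open.
Joint ranges: [-2.88, 2.88], [-0.31, 2.03], [-1.54, 1.56], [0.2, 2.42], [-1.41, 4.55], [0.19, 2.02], [-2.57, 2.57]. Speed limits (rad/s): [2.57, 2.57, 3.14, 3.14, 3.14, 3.14, 3.14].

INTERFACE

Orientations are given as a unit quaternion [x, y, z, w].
In Python, from workcell import r gives the robot as it stands. The module is installed in compiled form; this text tells all that it offers.
- The arm moves only by the tool apply_moves, never from a script. Its argument "steps" is a list of rows, each a list of 2 entries, a list of its own where there are three numbers: the shift along the tool's x, y, z in units of 40 mm (1.0 is 40 mm), then the turn, a rotation vector about the tool's x, y, z in units of 6 degrees (1.0 is 6 degrees). A call has 1 to 10 rows; each row shifts and turns the commanded pose from where the row before left it, along the tool's axes as they then stand; what a row does not reach is not made up. A row lasts 1/12 s, in which the tool goes at most 41.7 mm and 7.16 degrees, less where a joint would pass 70% of its speed; a pose out of reach is approached as far as the arm can. A call is refused whole if a number of a shift passes 1 or a number of a turn 1, either way. A call with a gripper value outside its range is refused whole. "gripper" is the gripper's target within -1 to 1 (shut at 1, half-way at 0, fully open at -1), set as the call begins (left out, the last holds). The fingers move at their own pace and stop on an object; "newtons" is the grip in N (left out, the last holds). Time passes only in rows, so rows that do not move let the fingers close. It gives the time, the measured TCP pose, the force and the opening at its end, in the units of the state.
- r.sense(): the state, without advancing time (a new reading comes with each control period).
- r.grab_frame(name): name is "side" or "top"; returns a dict with "pixels" (480x640x3 uint8, blue, green, red), "range_z" (480x640 float32, m along the optical axis (not along the pixel's ray), 0 where there is no reading), "K" (3x3 intrinsics, pixels), "D" ([k1, k2, p1, p2, k3] as OpenCV has them; the pictures are not rectified), "R" (3x3) and "t" (3): a world point X has camera coordinates R X + t. Camera axes: x right, y down, z forward; pixel columns grow to the right and rows downward; lengths in m; the calibration is good to about 2 mm. A picture is of the moment at which its call begins.
- r.sign_off(): hands the job in, once; it reports no verdict.
The state is a dict: "clock": time; "joint_pos": joint angles; "joint_vel": joint speeds; "joint_efforts": joint torques, N m; "eef_pos": TCP position; "tool_rot": TCP orientation; "wrist_force": force on the tool from outside, world axes, zero at the start; "moment": the same for the moment, N m; "gripper_width": finger opening in m.
Only numpy, scipy, OpenCV 4.12 (cv2) and the standard library are available. Lean on these libraries where they do the work, as an engineer would, in place of code of your own. Each camera call takes 0.05 s, during which the arm holds its last target.

TASK

Clear the spent batteries for collection: lift each insert bin that holds batteries straight up out of the organiser frame before tipping it, tip its batteries out into the grey collection box, and set the bins back fully home in the frame's pockets. When all batteries are in, shut the box's lid fully and push the locking pin right through the lid's ears and the staple so that its tip stands out on the far side. Leave the torch and stapler where they lie and let no battery fall to the floor.

Things in the scene. Friction and masses are not known exactly. Their poses are not given: they have to be found in the camera images.
- frame: Organiser frame of black plastic, fixed, 132 x 182 mm, 28 mm high, with two pockets side by side along its y, each 120 x 82 mm (2 mm play all round a bin) with rounded rims 6 mm thick; pocket floor 4 mm above the desk. Origin: centre of the underside; x points from the noses of the bins to their backs, z up.
- pocket_1 (a point): Centre of the floor of one pocket (frame axes); the bar of a bin that is home is centred 89 mm above it.
- pocket_2 (a point): Centre of the floor of the other pocket, 88 mm further along the frame's +y.
- bin_1_bar (a point): White open bin, 116 x 78 mm, walls 52 mm high, 4 mm thick, 0.12 kg empty, home in a pocket at first. A fixed bar (16 mm wide along bin x, 28 mm high, 70 mm clear along y between its end posts) bridges it half-way along. Point: centre of the bar, 89 mm above the underside; x points from nose to back, y along the bar, z up. Inside: 70 mm wide, floor 6 mm up; no finger room beside the cells.
- bin_2_bar (a point): White open bin, 116 x 78 mm, walls 52 mm high, 4 mm thick, 0.12 kg empty, home in a pocket at first. A fixed bar (16 mm wide along bin x, 28 mm high, 70 mm clear along y between its end posts) bridges it half-way along. Point: centre of the bar, 89 mm above the underside; x points from nose to back, y along the bar, z up. Inside: 70 mm wide, floor 6 mm up; no finger room beside the cells.
- bin_1_lip (a point): Middle of that bin's nose lip: low front edge, 58 mm from the bar along the bin's -x, 26 mm above its underside. The floor slopes up to it at 29 deg, so the cells roll out over it once the bin is tipped nose-down by 40 deg or more (50 is enough).
- bin_2_lip (a point): Middle of that bin's nose lip: low front edge, 58 mm from the bar along the bin's -x, 26 mm above its underside. The floor slopes up to it at 29 deg, so the cells roll out over it once the bin is tipped nose-down by 40 deg or more (50 is enough).
- cell_1_mid (a point): Spent D-size battery, grey cylinder with steel ends, 34 mm diameter, 60 mm long, about 0.08 kg. Point: its centre; y is its long axis. Starts lying across a bin (long axis along the bin's y). May be absent: 2 to 4 of the four are present, in either or both bins.
- cell_2_mid (a point): Spent D-size battery, grey cylinder with steel ends, 34 mm diameter, 60 mm long, about 0.08 kg. Point: its centre; y is its long axis. Starts lying across a bin (long axis along the bin's y). May be absent: 2 to 4 of the four are present, in either or both bins.
- cell_3_mid (a point): Spent D-size battery, grey cylinder with steel ends, 34 mm diameter, 60 mm long, about 0.08 kg. Point: its centre; y is its long axis. Starts lying across a bin (long axis along the bin's y). May be absent: 2 to 4 of the four are present, in either or both bins.
- cell_4_mid (a point): Spent D-size battery, grey cylinder with steel ends, 34 mm diameter, 60 mm long, about 0.08 kg. Point: its centre; y is its long axis. Starts lying across a bin (long axis along the bin's y). May be absent: 2 to 4 of the four are present, in either or both bins.
- collection_box: Collection box, grey sheet metal, fixed, outside 150 (x) x 130 (y) x 100 mm high, walls 5 mm, open on top while its lid is up. Origin: centre of the underside; its lid hinges along its -y side (away from the robot), x along the hinge; a steel staple plate (12 mm thick along x, 30 mm wide) stands outside the middle of its +y side (towards the robot) up to 146 mm above the desk.
- lid (a joint): Hinged lid of the box, 150 x 130 x 6 mm: 0 = shut flat on the rim, grows as it opens (1.57 upright), starts at 1.5 to 1.75. Its stiff hinge holds any angle; about 3 N at the free edge moves it. Two steel ears, each 8 mm thick along box x, stand 40 mm out of the outer face at the middle of the free edge and reach 33 mm beyond it; when shut they straddle the staple with 4 mm gaps.
- lid_hinge (a point): Middle of the lid's hinge line, on the underside of the lid at the box's -y edge, 100 mm above the desk. The hinge line is the box's x axis; axes turn with the lid: y points to the lid's free edge, z out of its outer face.
- hasp (a point): Centre of the hole in the staple, 134 mm above the desk, 83 mm from the box's centre along its +y (box axes). The 13 mm hole runs along x. With the lid shut the 13 mm holes of both ears lie on this line, the ears' outer faces 18 mm either side; the lid's outer face is 28 mm below it.
- pin_grip (a point): Locking pin, loose, lying on the desk in front: black square grip 44 x 20 x 20 mm, and a steel shaft 10 mm in diameter, 64 mm long, tapered at its last 8 mm. Point: centre of the grip, on the pin's axis (10 mm above the desk when lying); x points along the shaft to the tip. About 0.06 kg.
- pin_tip (a point): Tip of the locking pin's shaft, 86 mm from the centre of the grip.
- torch: Bystander: grey metal torch lying on the desk, 36 x 128 x 36 mm, loose. Origin: centre of its underside; its length runs along its y.
- stapler: Bystander: black stapler, 40 x 148 x 50 mm, loose. Origin: centre of its underside; its length runs along its y.

How it is judged:
On the way, in this order (a step that is already met when the one before it is completed fails the run):
1. a bin is lifted upright clear of the frame (((z of bin_1_bar in the frame of frame above 0.127 m and angle between bin_1_bar's own z axis and vertical below 0.3 rad) or (z of bin_2_bar in the frame of frame above 0.127 m and angle between bin_2_bar's own z axis and vertical below 0.3 rad))), for 0.1 s.
2. a bin is tipped over the collection box (((angle between bin_1_bar's own z axis and vertical above 0.45 rad and horizontal distance between bin_1_bar and collection_box below 0.16 m and height (world z) of bin_1_bar above 0.12 m) or (angle between bin_2_bar's own z axis and vertical above 0.45 rad and horizontal distance between bin_2_bar and collection_box below 0.16 m and height (world z) of bin_2_bar above 0.12 m))).
3. all batteries are in the box (x of cell_1_mid in the frame of collection_box between -0.072 and 0.072 m and y of cell_1_mid in the frame of collection_box between -0.062 and 0.062 m and z of cell_1_mid in the frame of collection_box between 0 and 0.098 m and x of cell_2_mid in the frame of collection_box between -0.072 and 0.072 m and y of cell_2_mid in the frame of collection_box between -0.062 and 0.062 m and z of cell_2_mid in the frame of collection_box between 0 and 0.098 m and x of cell_3_mid in the frame of collection_box between -0.072 and 0.072 m and y of cell_3_mid in the frame of collection_box between -0.062 and 0.062 m and z of cell_3_mid in the frame of collection_box between 0 and 0.098 m and x of cell_4_mid in the frame of collection_box between -0.072 and 0.072 m and y of cell_4_mid in the frame of collection_box between -0.062 and 0.062 m and z of cell_4_mid in the frame of collection_box between 0 and 0.098 m), for 0.2 s.
4. the lid is shut on the batteries (all of step 3 and value of joint lid below 0.06 rad), for 0.2 s.
5. the pin is through both ears and the staple (value of joint lid below 0.06 rad and angle between the x axis of pin_grip and the x axis of hasp, either way round below 0.2 rad and y of pin_tip in the frame of hasp between -0.012 and 0.012 m and z of pin_tip in the frame of hasp between -0.012 and 0.012 m and ((x of pin_tip in the frame of hasp above 0.021 m and x of pin_grip in the frame of hasp below -0.03 m) or (x of pin_tip in the frame of hasp below -0.021 m and x of pin_grip in the frame of hasp above 0.03 m))), for 0.2 s.
At the end, for the whole second after the job is handed in: all batteries in the box; both bins upright, home in pockets (within 7 mm of centre, at most 5 mm short of fully down); lid shut (under 0.06 rad); pin through both ears and the staple, from either side, its tip at least 3 mm beyond the far ear (all of step 3 and all of step 5 and (horizontal distance between bin_1_bar and pocket_1 below 0.007 m or horizontal distance between bin_1_bar and pocket_2 below 0.007 m) and z of each of bin_1_bar, bin_2_bar in the frame of frame below 0.098 m and angle between each of bin_1_bar, bin_2_bar's own z axis and vertical below 0.08 rad and (horizontal distance between bin_2_bar and pocket_1 below 0.007 m or horizontal distance between bin_2_bar and pocket_2 below 0.007 m)); the robot touches nothing.
It fails at once if a bin is tilted (over 0.3 rad) while still in the frame ((angle between bin_1_bar's own z axis and vertical above 0.3 rad and z of bin_1_bar in the frame of frame below 0.115 m and (horizontal distance between bin_1_bar and pocket_1 below 0.03 m or horizontal distance between bin_1_bar and pocket_2 below 0.03 m)) or (angle between bin_2_bar's own z axis and vertical above 0.3 rad and z of bin_2_bar in the frame of frame below 0.115 m and (horizontal distance between bin_2_bar and pocket_1 below 0.03 m or horizontal distance between bin_2_bar and pocket_2 below 0.03 m))).
It fails at once if a battery falls off the desk (height (world z) of any of cell_1_mid, cell_2_mid, cell_3_mid, cell_4_mid below -0.1 m).
It fails at once if the torch or the stapler is shoved aside (over 50 mm) (distance of any of torch, stapler from where it was at the start of the episode above 0.05 m).
Of cell_1, cell_2, cell_3, cell_4 only 2 to 4 are there at a start; the rules pass over those that are not, and their reading is None.
At some moment in a run one of pin may be knocked a few centimetres aside while the robot is not near it.
It also fails if it takes over 192 s, if anything falls off the work surface, if the arm or the gripper's body presses on something with over 40 N, if the wrist force passes 120 N, or if a joint passes its speed limit or range.

## Working session

There is one attempt and no reset: what is moved stays moved. The work goes in short steps, Python scripts to look and compute and a tool call to move; the robot and the scene stay as the last step left them, time stands still between calls to the robot, and variables do not carry over. Pictures are saved under pics/ and viewed, and the job is handed in when it is done.

Besides the shell and the picture viewer there is one more tool, called after "Emit:" as name(argument=value, ...) on one line, values as JSON. apply_moves: Moves the arm, as the interface text tells. Its arguments: {"type":"object","properties":{"steps":{"type":"array"},"gripper":{"type":"number"},"newtons":{"type":"number"}},"required":["steps"]}

```bash
ls; mkdir -p pics; python3 - <<'E'
from workcell import r
import cv2,numpy as np
s=r.sense(); print(s)
for n in("side","top"):
    f=r.grab_frame(n); cv2.imwrite(f"pics/{n}0.png",f["pixels"]); np.savez(f"pics/{n}0.npz",**f)
    print(n,f["K"],f["D"],f["R"],f["t"], -f["R"].T@f["t"])
E
```

```text
pics
{'clock': 0.0, 'joint_pos': array([ 1.4032097 ,  0.50180622, -0.42676532,  1.55141854,  0.22082466,
        1.13827843, -0.21032525]), 'joint_vel': array([-1.35079023e-03, -1.34501521e-03, -6.11708058e-05, -4.04734121e-04,
       -5.03919461e-04,  1.90613582e-04, -9.34779079e-04]), 'joint_efforts': array([-8.05822788e-05, -5.66590297e+01, -5.81584409e+00, -2.79111350e+01,
       -6.84996927e-02,  3.06239782e-02,  1.74868082e-04]), 'eef_pos': array([ 0.27108822, -0.59003327,  0.22571525]), 'tool_rot': array([ 9.76890813e-01,  2.13736943e-01, -1.83744378e-04, -9.08627048e-04]), 'wrist_force': array([-0.38277497,  0.04480196, -0.39452409]), 'moment': array([ 0.01009844,  0.03155548, -0.00773339]), 'gripper_width': 0.09181023530972778}
side [[439.82549561   0.         320.75369246]
 [  0.         439.82549561 246.9858521 ]
 [  0.           0.           1.        ]] [0.03601172 0.         0.         0.         0.        ] [[-0.9212059  -0.38904351  0.00498306]
 [-0.21494994  0.49821536 -0.83998689]
 [ 0.32430881 -0.77487199 -0.54258381]] [0.45061443 0.22245018 0.9402458 ] [0.15799433 0.79305066 0.69477194]
top [[600.46130632   0.         316.7591839 ]
 [  0.         600.46130632 237.47436746]
 [  0.           0.           1.        ]] [-0.00830187  0.          0.          0.          0.        ] [[ 2.84057061e-02 -9.99596122e-01  8.42221235e-04]
 [-9.77582706e-01 -2.79559790e-02 -2.08687603e-01]
 [ 2.08626864e-01  5.10457781e-03 -9.77981991e-01]] [-0.0450219   0.53278021  1.61071146] [ 0.18607792 -0.03833132  1.68646935]
```

View pics/top0.png

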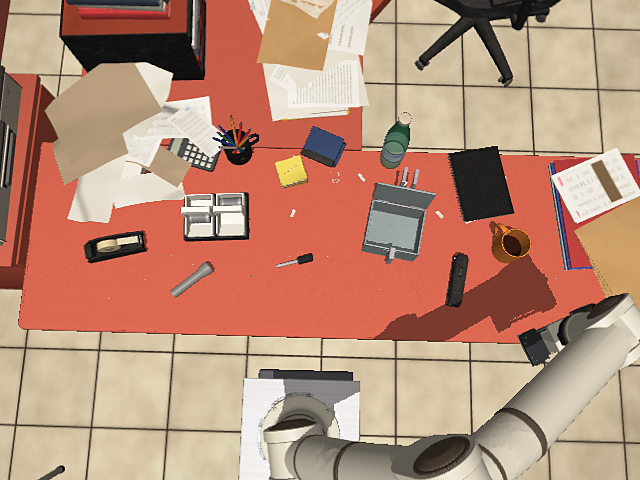

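View pics/side0.png

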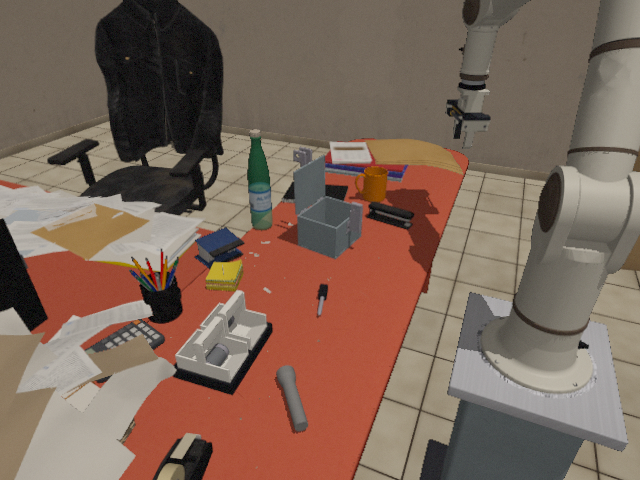

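```bash
cat > h.py <<'E'
import cv2,numpy as np
from workcell import r
def load(n): return dict(np.load(f"pics/{n}.npz"))
def snap(name,tag):
    f=r.grab_frame(name); np.savez(f"pics/{name}{tag}.npz",**f); cv2.imwrite(f"pics/{name}{tag}.png",f["pixels"]); return f
def crop(f,x0,y0,x1,y1,s,out):
    im=cv2.resize(f["pixels"][y0:y1,x0:x1],None,fx=s,fy=s,interpolation=cv2.INTER_CUBIC)
    step=10
    for x in range((x0//step+1)*step,x1,step):
        cv2.line(im,((x-x0)*s,0),((x-x0)*s,8 if x%50 else 16),(0,255,0),1)
        if x%20==0: cv2.putText(im,str(x),((x-x0)*s-10,26),0,.4,(0,255,0),1)
    for y in range((y0//step+1)*step,y1,step):
        cv2.line(im,(0,(y-y0)*s),(8,(y-y0)*s),(0,255,0),1)
        if y%20==0: cv2.putText(im,str(y),(10,(y-y0)*s+4),0,.4,(0,255,0),1)
    cv2.imwrite(out,im)
def ray(f,u,v):
    p=cv2.undistortPoints(np.array([[[u,v]]],float),f["K"],f["D"])[0,0]
    d=f["R"].T@np.array([p[0],p[1],1]); c=-f["R"].T@f["t"]; return c,d
def onz(f,u,v,z):
    c,d=ray(f,u,v); return c+d*(z-c[2])/d[2]
def atdepth(f,u,v):
    c,d=ray(f,u,v); return c+d*f["range_z"][int(round(v)),int(round(u))]
def tri(fs,uvs):
    A=np.zeros((3,3));b=np.zeros(3)
    for f,(u,v) in zip(fs,uvs):
        c,d=ray(f,u,v); d=d/np.linalg.norm(d); P=np.eye(3)-np.outer(d,d); A+=P;b+=P@c
    return np.linalg.solve(A,b)
def proj(f,X):
    return cv2.projectPoints(np.array(X,float).reshape(-1,1,3),cv2.Rodrigues(f["R"])[0],f["t"],f["K"],f["D"])[0][:,0]
E
python3 - <<'E'
from h import *
t=load("top0");s=load("side0")
crop(t,160,170,340,305,4,"pics/c1.png")
crop(t,340,150,540,310,4,"pics/c2.png")
crop(s,160,270,340,440,4,"pics/c3.png")
crop(s,270,140,430,260,5,"pics/c4.png")
E
```

```text
(no output)
```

View pics/c1.png

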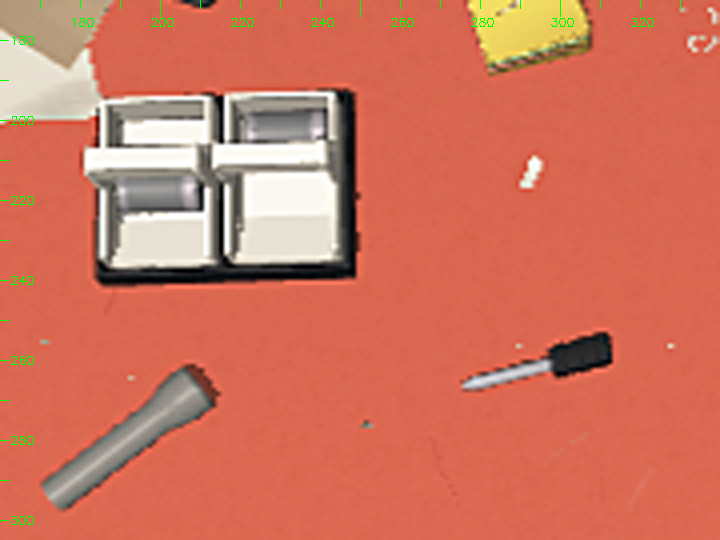

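View pics/c2.png

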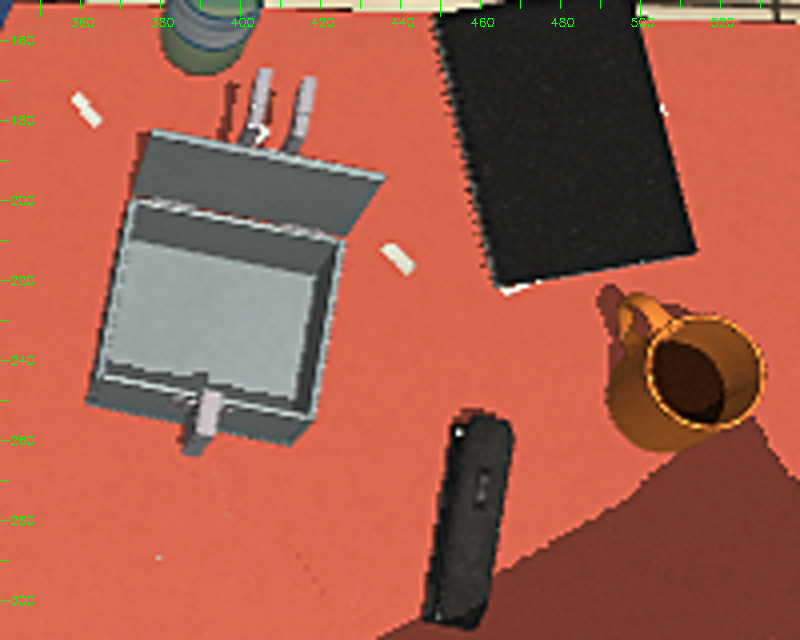

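View pics/c3.png

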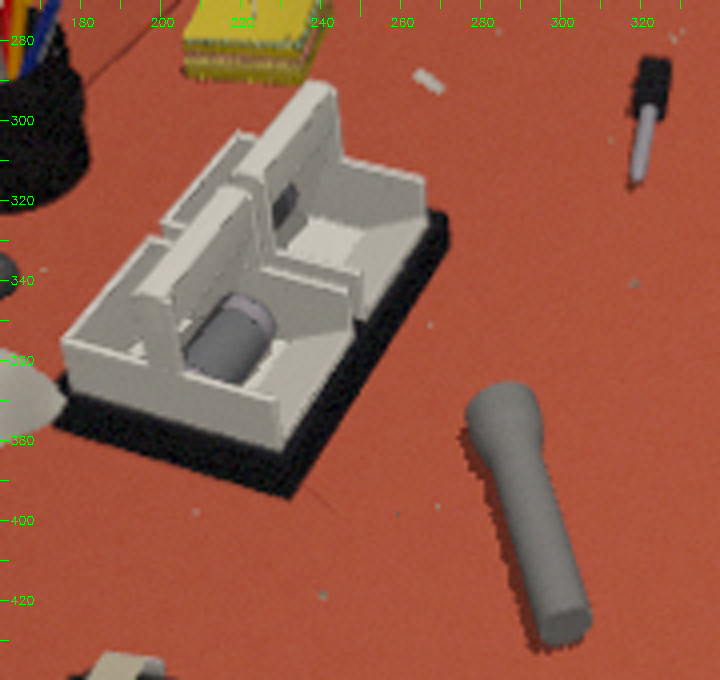

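View pics/c4.png

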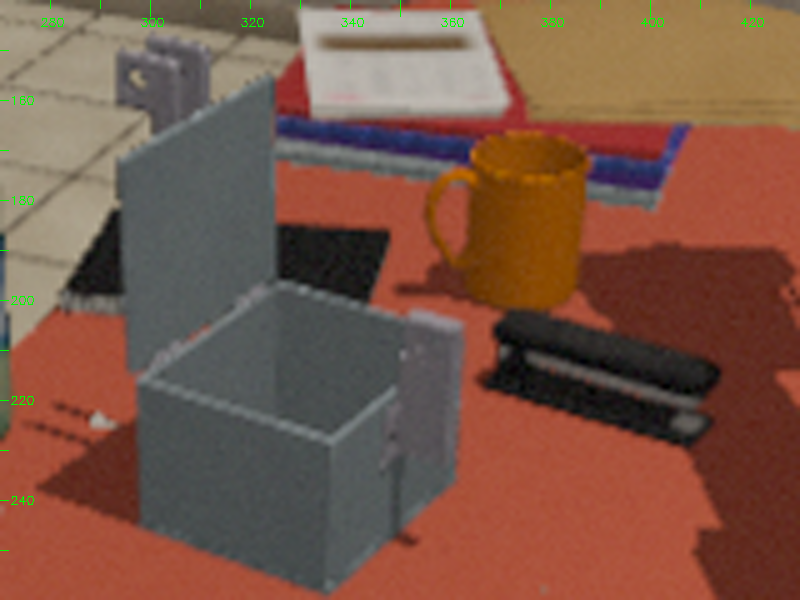

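```bash
cat >> h.py <<'E'
def cloud(f,x0,y0,x1,y1):
    vv,uu=np.mgrid[y0:y1,x0:x1]
    z=f["range_z"][y0:y1,x0:x1].ravel()
    p=cv2.undistortPoints(np.stack([uu.ravel(),vv.ravel()],1).astype(float).reshape(-1,1,2),f["K"],f["D"])[:,0]
    C=np.c_[p,np.ones(len(p))]*z[:,None]
    W=(C-f["t"])@f["R"]; ok=z>0
    return W[ok],np.c_[uu.ravel(),vv.ravel()][ok]
def rect(P):
    c,(w,h),a=cv2.minAreaRect((P[:,:2]*1000).astype(np.float32)); return np.round(c,1),round(w,1),round(h,1),round(a,1),len(P)
E
python3 - <<'E'
from h import *
np.set_printoptions(precision=4,suppress=True)
for n,b1,b2 in(("top0",(175,185,255,245),(355,150,445,270)),("side0",(170,285,280,400),(285,140,370,265))):
    f=load(n)
    P,uv=cloud(f,*b1)
    h,e=np.histogram(P[:,2],bins=np.arange(-.01,.13,.005)); print(n,dict(zip(np.round(e,3),h)))
    for lo,hi in((.1,.115),(.05,.062),(.022,.032)):
        Q=P[(P[:,2]>lo)&(P[:,2]<hi)]
        if len(Q)>10: print(lo,rect(Q),Q[:,2].mean(), np.median(Q[:,2]))
    bar=P[(P[:,2]>.1)&(P[:,2]<.115)]
    # split
    k=cv2.kmeans(bar.astype(np.float32),2,None,(3,30,1e-4),5,0)
    for i in(0,1): print("bar",rect(bar[k[1][:,0]==i]),bar[k[1][:,0]==i].mean(0))
    P,uv=cloud(f,*b2)
    for lo,hi in((.094,.103),(.14,.15),(.105,.14),(.15,.2),(.2,.3)):
        Q=P[(P[:,2]>lo)&(P[:,2]<hi)]
        if len(Q)>10: print("box",lo,rect(Q),Q.mean(0))
E
```

```text
top0 {np.float64(-0.01): np.int64(196), np.float64(-0.005): np.int64(712), np.float64(0.0): np.int64(623), np.float64(0.005): np.int64(403), np.float64(0.01): np.int64(346), np.float64(0.015): np.int64(232), np.float64(0.02): np.int64(315), np.float64(0.025): np.int64(330), np.float64(0.03): np.int64(235), np.float64(0.035): np.int64(203), np.float64(0.04): np.int64(200), np.float64(0.045): np.int64(166), np.float64(0.05): np.int64(159), np.float64(0.055): np.int64(135), np.float64(0.06): np.int64(32), np.float64(0.065): np.int64(4), np.float64(0.07): np.int64(8), np.float64(0.075): np.int64(11), np.float64(0.08): np.int64(20), np.float64(0.085): np.int64(26), np.float64(0.09): np.int64(26), np.float64(0.095): np.int64(42), np.float64(0.1): np.int64(150), np.float64(0.105): np.int64(157), np.float64(0.11): np.int64(33), np.float64(0.115): np.int64(3), np.float64(0.12): np.int64(0), np.float64(0.125): np.int64(0)}
0.1 (array([595.9, 260. ]), 19.9, 164.6, 4.0, 340) 0.10570595757062874 0.10553639377878676
0.05 (array([609.5, 275.7]), 143.2, 193.4, 3.5, 318) 0.05527474273570083 0.0549928
[... 1773 characters left out ...]
9264634 0.054941109294120306
0.022 (array([622.5, 231.1]), 210.8, 320.3, 40.0, 1428) 0.026992700382119806 0.027169888824491735
bar (array([593.9, 304.7]), 20.2, 78.3, 4.3, 303) [0.5918 0.3075 0.1059]
bar (array([599.4, 221.8]), 17.7, 84.6, 4.6, 241) [0.5979 0.2216 0.1055]
box 0.094 (array([ 524. , -371.7]), 424.7, 167.9, 79.4, 416) [ 0.5664 -0.2563  0.0986]
box 0.14 (array([ 575.5, -218.5]), 137.3, 183.2, 58.0, 142) [ 0.5774 -0.2399  0.1453]
box 0.105 (array([ 549.1, -239. ]), 152.9, 169.7, 79.6, 477) [ 0.5872 -0.2407  0.1224]
box 0.15 (array([ 630. , -253.2]), 151.9, 8.2, 78.9, 517) [ 0.6308 -0.2474  0.175 ]
box 0.2 (array([ 651.7, -257.1]), 151.1, 50.8, 80.0, 653) [ 0.6402 -0.2504  0.2304]
```

```bash
cat > box.py <<'E'
from h import *
from scipy.optimize import least_squares
t=load("top0");s=load("side0")
def B(p): # box->world
    x,y,a=p[:3]; c,sn=np.cos(a),np.sin(a)
    return lambda q: np.array([x+c*q[0]-sn*q[1], y+sn*q[0]+c*q[1], q[2]])
def L(p,q): # lid coords (x,y from hinge,z)
    a=p[3]; return [q[0],-.065+np.cos(a)*q[1]-np.sin(a)*q[2], .1+np.sin(a)*q[1]+np.cos(a)*q[2]]
obs=[(t,(.075,.065,0),0,(362,250.5)),(t,(-.075,.065,0),0,(412.5,261)),(t,(-.075,.065,.1),0,(418.5,254)),
(t,(.075,.13,0),1,(377.5,183)),(t,(-.075,.13,0),1,(435.8,194.8)),
(s,(.075,.065,.1),0,(336,228.5)),(s,(.075,.065,0),0,(336,258)),(s,(.075,-.065,0),0,(297.5,245.5)),
(s,(.075,.13,0),1,(294,172.5)),(s,(-.075,.13,0),1,(325,155.5))]
def pr(p,f,q,l): return proj(f,[B(p)(L(p,q) if l else q)])[0]
def res(p): return np.concatenate([pr(p,f,q,l)-uv for f,q,l,uv in obs])
if __name__=="__main__":
    np.set_printoptions(precision=4,suppress=True)
    o=least_squares(res,[.57,-.24,np.radians(80),1.6],loss="soft_l1",f_scale=1.)
    print(o.x,np.degrees(o.x[2])); print(res(o.x).reshape(-1,2))
    p=o.x; np.save("box.npy",p)
    print("hasp",B(p)((0,.083,.134)),"hinge",B(p)((0,-.065,.1)))
    for f,n,rc in((t,"t",(340,150,460,280,6)),(s,"s",(270,140,390,265,6))):
        g=dict(f); im=f["pixels"].copy(); 
        s_=rc[4]; x0,y0,x1,y1=rc[:4]; im=cv2.resize(im[y0:y1,x0:x1],None,fx=s_,fy=s_,interpolation=cv2.INTER_CUBIC)
        def seg(a,b,l,col):
            A=[pr(p,f,q,l) for q in(a,b)]
            A=[tuple(int(round(v)) for v in ((u+.5-np.array([x0,y0]))*s_-.5)) for u in A]; cv2.line(im,*A,col,1)
        def bx(x,y,z,l,col):
            from itertools import product
            c=list(product(x,y,z))
            for i in range(8):
                for j in range(i):
                    if sum(a!=b for a,b in zip(c[i],c[j]))==1: seg(c[i],c[j],l,col)
        bx((-.075,.075),(-.065,.065),(0,.1),0,(0,255,0))
        bx((-.075,.075),(0,.13),(0,.006),1,(255,0,255))
        bx((.010,.018),(.13,.163),(.006,.046),1,(0,255,255)); bx((-.010,-.018),(.13,.163),(.006,.046),1,(0,255,255))
        bx((-.006,.006),(.068,.098),(0,.146),0,(255,255,0))
        cv2.imwrite(f"pics/ov_{n}.png",im)
E
python3 box.py
```

```text
[ 0.5626 -0.2424  1.3994  1.5872] 80.17715134693465
[[-0.8789  0.0204]
 [ 0.3684 -0.2052]
 [ 0.2259  0.4402]
 [-0.1583  0.1821]
 [ 0.1108 -0.258 ]
 [ 0.2268 -0.2049]
 [-0.636   1.2082]
 [-0.1906 -0.0387]
 [ 0.5412 -0.5898]
 [-0.1339 -0.9844]]
hasp [ 0.4808 -0.2282  0.134 ] hinge [ 0.6266 -0.2535  0.1   ]
```

View pics/ov_t.png

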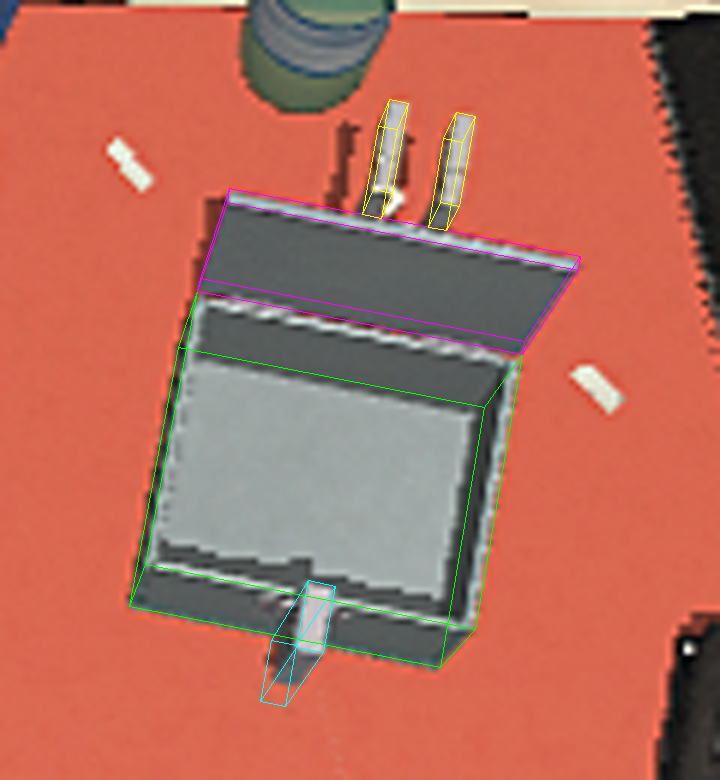

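View pics/ov_s.png

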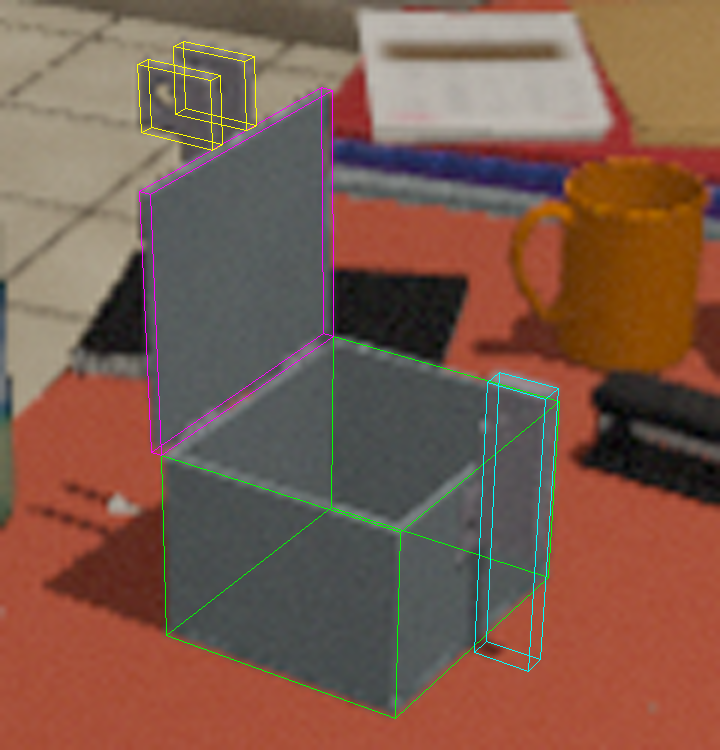

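```bash
cat >> h.py <<'E'
from scipy.spatial.transform import Rotation as Ro
def pose(): 
    s=r.sense(); return s["eef_pos"],Ro.from_quat(s["tool_rot"]),s
def down(yaw_y):  # tool pointing down, tool y axis at world angle yaw_y(deg)
    a=np.radians(yaw_y); y=np.array([np.cos(a),np.sin(a),0]); z=np.array([0,0,-1.]); x=np.cross(y,z)
    return Ro.from_matrix(np.c_[x,y,z])
def rows(p1,R1,n=None,p0=None,R0=None):
    if p0 is None: p0,R0,_=pose()
    p1=np.array(p1,float); d=p1-p0; w=(R0.inv()*R1).as_rotvec()
    n0=int(np.ceil(max(np.linalg.norm(d)/.040,np.degrees(np.linalg.norm(w))/6.0,1))); n=n or n0
    out=[];R=R0;p=p0.copy()
    for i in range(n):
        rem=(n-i); sh=np.round(R.inv().apply((p1-p)/rem)/.04,2)
        tw=np.round(np.degrees((R.inv()*R1).as_rotvec()/rem)/6,2)
        out.append([sh.tolist(),tw.tolist()]); p=p+R.apply(sh*.04); R=R*Ro.from_rotvec(np.radians(tw*6))
    print("n",n,"shift mm",np.round(d*1000,1),"turn",np.round(np.degrees(w),1))
    for k in range(0,n,10): print(str(out[k:k+10]).replace(" ",""))
def st():
    p,R,s=pose(); m=R.as_matrix()
    print("t",round(s["clock"],2),"p",np.round(p,4),"y-ang",round(np.degrees(np.arctan2(m[1,1],m[0,1])),1),"z",np.round(m[:,2],3),"F",np.round(s["wrist_force"],1),"w",round(s["gripper_width"],4),"j",np.round(s["joint_pos"],2))
E
python3 - <<'E'
from h import *
st(); rows([.599,.2165,.18],down(3.9))
E
```

```text
t 0.1 p [ 0.2711 -0.5901  0.2258] y-ang -65.3 z [-0.001  0.002 -1.   ] F [-0.3  0.4  0.3] w 0.0917 j [ 1.4   0.5  -0.43  1.55  0.22  1.14 -0.21]
n 22 shift mm [327.9 806.6 -45.8] turn [ -0.1  -0.1 -69.2]
[[[0.72,-0.68,0.05],[-0.0,-0.0,-0.52]],[[0.76,-0.64,0.05],[-0.0,-0.0,-0.52]],[[0.79,-0.59,0.05],[-0.0,-0.0,-0.52]],[[0.82,-0.55,0.05],[-0.0,-0.0,-0.53]],[[0.85,-0.5,0.05],[-0.0,-0.0,-0.52]],[[0.88,-0.46,0.05],[-0.0,-0.0,-0.53]],[[0.9,-0.41,0.05],[-0.0,-0.0,-0.52]],[[0.92,-0.36,0.05],[-0.0,-0.0,-0.53]],[[0.94,-0.31,0.06],[-0.0,-0.0,-0.52]],[[0.96,-0.25,0.05],[-0.0,-0.0,-0.53]]]
[[[0.97,-0.2,0.06],[-0.0,-0.0,-0.52]],[[0.98,-0.15,0.05],[-0.0,-0.0,-0.53]],[[0.98,-0.09,0.06],[-0.0,-0.0,-0.52]],[[0.99,-0.04,0.05],[-0.0,-0.0,-0.53]],[[0.99,0.01,0.06],[-0.0,-0.0,-0.52]],[[0.99,0.07,0.05],[-0.0,-0.0,-0.53]],[[0.98,0.12,0.06],[-0.0,-0.0,-0.52]],[[0.97,0.18,0.05],[-0.0,-0.0,-0.53]],[[0.96,0.23,0.06],[-0.0,-0.0,-0.52]],[[0.95,0.28,0.05],[-0.0,-0.01,-0.53]]]
[[[0.93,0.34,0.05],[-0.0,-0.0,-0.52]],[[0.91,0.38,0.06],[-0.01,-0.01,-0.53]]]
```

Emit:
apply_moves(steps=[[[0.7,-0.65,0],[0,0,-0.5]],[[0.75,-0.6,0],[0,0,-0.5]],[[0.8,-0.55,0],[0,0,-0.5]],[[0.8,-0.55,0],[0,0,-0.5]],[[0.85,-0.5,0],[0,0,-0.5]],[[0.85,-0.45,0],[0,0,-0.5]],[[0.9,-0.4,0],[0,0,-0.5]],[[0.9,-0.35,0],[0,0,-0.5]],[[0.9,-0.3,0],[0,0,-0.5]],[[0.95,-0.25,0],[0,0,-0.5]]], gripper=-1)

```text
clock: 0.93
eef_pos: [0.4233, -0.2326, 0.2266]
tool_rot: [0.888, 0.46, -0.0, 0.0]
wrist_force: [0.6, -0.9, -0.3]
gripper_width: 0.092
```

```bash
python3 - <<'E'
from h import *
st(); rows([.599,.2165,.18],down(3.9))
E
```

```text
t 0.93 p [ 0.4233 -0.2326  0.2266] y-ang -35.2 z [-0.001 -0.    -1.   ] F [ 0.6 -0.9 -0.3] w 0.092 j [ 1.08  0.23 -0.72  1.95  0.18  1.02 -0.34]
n 13 shift mm [175.7 449.1 -46.6] turn [ -0.    0.  -39.1]
[[[0.9,-0.22,0.09],[-0.0,0.0,-0.5]],[[0.91,-0.17,0.09],[-0.0,0.0,-0.5]],[[0.92,-0.13,0.09],[-0.0,0.0,-0.5]],[[0.92,-0.08,0.09],[-0.0,0.0,-0.5]],[[0.93,-0.03,0.09],[-0.0,0.0,-0.5]],[[0.93,0.02,0.09],[-0.0,0.0,-0.5]],[[0.92,0.07,0.09],[-0.0,0.0,-0.5]],[[0.92,0.12,0.09],[-0.0,0.0,-0.5]],[[0.91,0.16,0.09],[-0.0,0.0,-0.5]],[[0.9,0.21,0.09],[-0.0,0.0,-0.5]]]
[[[0.89,0.26,0.09],[-0.0,0.0,-0.51]],[[0.88,0.3,0.08],[-0.0,0.0,-0.5]],[[0.87,0.36,0.09],[-0.0,0.0,-0.51]]]
```

Tracks well.

Emit:
apply_moves(steps=[[[0.9,-0.2,0.05],[0,0,-0.5]],[[0.9,-0.15,0.05],[0,0,-0.5]],[[0.9,-0.15,0.05],[0,0,-0.5]],[[0.9,-0.1,0.05],[0,0,-0.5]],[[0.9,-0.05,0.05],[0,0,-0.5]],[[0.9,0.0,0.05],[0,0,-0.5]],[[0.9,0.05,0.05],[0,0,-0.5]],[[0.9,0.1,0.05],[0,0,-0.5]],[[0.9,0.15,0.05],[0,0,-0.5]],[[0.9,0.2,0.05],[0,0,-0.5]]])

```text
clock: 1.77
eef_pos: [0.5531, 0.1069, 0.2062]
tool_rot: [0.738, 0.674, -0.0, -0.0]
wrist_force: [0.8, -0.6, -0.1]
gripper_width: 0.0919
```

```bash
python3 - <<'E'
from h import *
st(); rows([.599,.2165,.16],down(3.9))
E
```

```text
t 1.77 p [0.5531 0.1069 0.2062] y-ang -5.2 z [-0.001 -0.001 -1.   ] F [ 0.8 -0.6 -0.1] w 0.0919 j [ 0.44  0.48 -0.89  1.78  0.42  1.08 -0.68]
n 4 shift mm [ 45.9 109.6 -46.2] turn [-0.   0.  -9.1]
[[[0.71,0.22,0.29],[-0.0,0.0,-0.38]],[[0.7,0.25,0.29],[-0.0,0.0,-0.38]],[[0.69,0.28,0.29],[-0.0,0.0,-0.38]],[[0.67,0.31,0.28],[-0.01,0.01,-0.38]]]
```

Emit:
apply_moves(steps=[[[0.7,0.22,0.2],[0,0,-0.38]],[[0.7,0.25,0.2],[0,0,-0.38]],[[0.69,0.28,0.2],[0,0,-0.38]],[[0.67,0.31,0.2],[0,0,-0.38]],[[0,0,0],[0,0,0]],[[0,0,0],[0,0,0]]])

```text
clock: 2.27
eef_pos: [0.5979, 0.217, 0.1735]
tool_rot: [0.682, 0.731, -0.001, -0.001]
wrist_force: [0.5, -1.0, -0.5]
gripper_width: 0.0916
```

```bash
python3 - <<'E'
from h import *
st(); rows([.599,.2165,.074],down(3.9))
t=snap("top","1");s=snap("side","1")
crop(s,150,180,310,380,4,"pics/s1.png")
crop(t,170,150,270,250,6,"pics/t1.png")
E
```

```text
t 2.27 p [0.5979 0.217  0.1735] y-ang 4.0 z [-0.003  0.001 -1.   ] F [ 0.5 -1.  -0.5] w 0.0916 j [ 0.2   0.65 -0.86  1.62  0.53  1.12 -0.72]
n 3 shift mm [  1.1  -0.5 -99.5] turn [-0.1 -0.1  0.1]
[[[-0.01,0.01,0.83],[-0.01,-0.0,0.01]],[[-0.0,0.01,0.83],[-0.01,-0.01,0.0]],[[-0.01,0.01,0.83],[-0.0,-0.0,0.01]]]
```

View pics/s1.png

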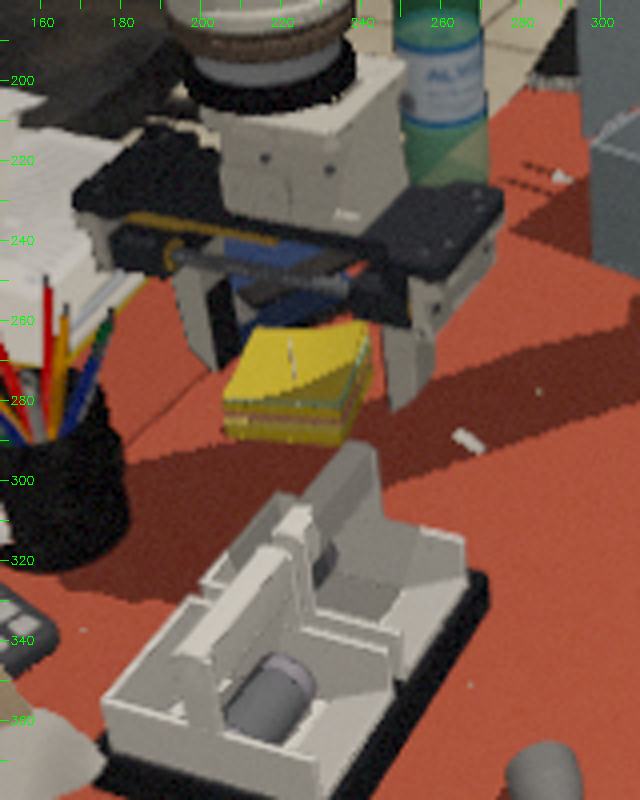

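View pics/t1.png

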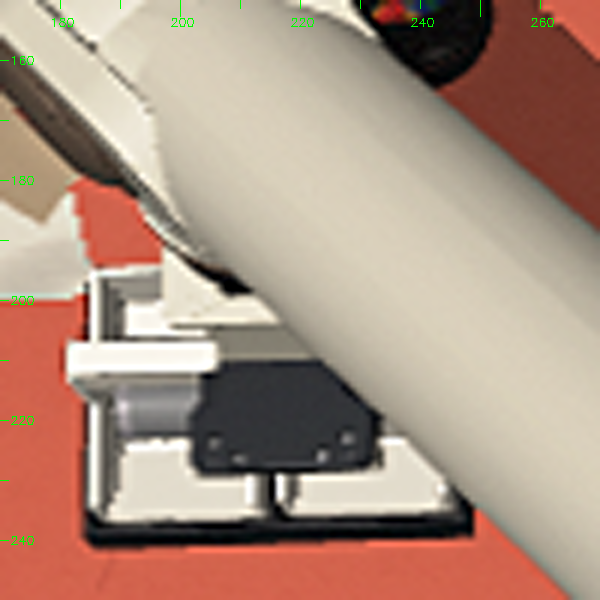

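Emit:
apply_moves(steps=[[[-0.02,0.01,0.6],[0,0,0]],[[0,0.01,0.6],[0,0,0]],[[0,0.01,0.6],[0,0,0]],[[0,0,0.4],[0,0,0]],[[0,0,0.25],[0,0,0]],[[0,0,0],[0,0,0]]])

```text
clock: 2.87
eef_pos: [0.5992, 0.2121, 0.0748]
tool_rot: [0.684, 0.73, -0.002, -0.001]
wrist_force: [0.1, -1.0, 0.8]
gripper_width: 0.0917
```

Emit:
apply_moves(steps=[[[0,0,0],[0,0,0]],[[0,0,0],[0,0,0]],[[0,0,0],[0,0,0]],[[0,0,0],[0,0,0]],[[0,0,0],[0,0,0]],[[0,0,0],[0,0,0]],[[0,0,0],[0,0,0]],[[0,0,0],[0,0,0]]], gripper=1, newtons=40)

```text
clock: 3.53
eef_pos: [0.6004, 0.214, 0.0769]
tool_rot: [0.683, 0.73, 0.0, 0.0]
wrist_force: [0.1, 0.2, -0.2]
gripper_width: 0.0432
```

```bash
python3 - <<'E'
from h import *
st()
E
```

```text
t 3.53 p [0.6004 0.214  0.0769] y-ang 3.8 z [ 0. -0. -1.] F [ 0.1  0.2 -0.2] w 0.0432 j [ 0.16  0.76 -0.78  1.68  0.63  0.97 -0.79]
```

Emit:
apply_moves(steps=[[[0,0,0],[0,0,0]],[[0,0,0],[0,0,0]],[[0,0,0],[0,0,0]],[[0,0,0],[0,0,0]],[[0,0,0],[0,0,0]],[[0,0,0],[0,0,0]],[[0,0,0],[0,0,0]]])

```text
clock: 4.12
eef_pos: [0.6002, 0.214, 0.0766]
tool_rot: [0.683, 0.73, -0.0, -0.0]
wrist_force: [0.3, -0.5, -0.5]
gripper_width: 0.0159
```

```bash
python3 - <<'E'
from h import *
st()
E
```

```text
t 4.12 p [0.6002 0.214  0.0766] y-ang 3.8 z [-0. -0. -1.] F [ 0.3 -0.5 -0.5] w 0.0159 j [ 0.16  0.76 -0.78  1.68  0.63  0.97 -0.79]
```

Emit:
apply_moves(steps=[[[0,0,-0.3],[0,0,0]],[[0,0,-0.5],[0,0,0]],[[0,0,-0.6],[0,0,0]],[[0,0,-0.6],[0,0,0]],[[0,0,-0.7],[0,0,0]],[[0,0,-0.8],[0,0,0]],[[0,0,-0.8],[0,0,0]],[[0,0,-0.5],[0,0,0]],[[0,0,0],[0,0,0]],[[0,0,0],[0,0,0]]])

```text
clock: 4.95
eef_pos: [0.6007, 0.2144, 0.2705]
tool_rot: [0.683, 0.73, 0.001, 0.001]
wrist_force: [-0.1, -0.2, -1.9]
gripper_width: 0.0153
```

```bash
python3 - <<'E'
from h import *
st()
p=np.load("box.npy")
from box import B
print("bar over",B(p)((-.019,0,.2)))
s=snap("side","2"); crop(s,150,160,310,380,3,"pics/s2.png")
tgt=B(p)((-.10,0.01,.25)); rows(tgt,down(-100))
E
```

```text
t 4.95 p [0.6007 0.2144 0.2705] y-ang 3.8 z [ 0.003  0.    -1.   ] F [-0.1 -0.2 -1.9] w 0.0153 j [ 0.24  0.56 -0.91  1.53  0.46  1.28 -0.67]
bar over [ 0.5593559  -0.26109876  0.2       ]
n 18 shift mm [ -64.3 -552.9  -18.6] turn [  0.    0.  103.8]
[[[-0.76,-0.14,0.03],[0.0,0.0,0.96]],[[-0.77,-0.06,0.03],[0.0,0.0,0.96]],[[-0.77,0.01,0.03],[0.0,0.0,0.96]],[[-0.77,0.09,0.03],[0.0,0.0,0.96]],[[-0.75,0.17,0.03],[0.0,0.0,0.96]],[[-0.73,0.24,0.02],[0.0,0.0,0.96]],[[-0.71,0.32,0.03],[0.0,0.0,0.96]],[[-0.67,0.39,0.02],[0.0,0.0,0.96]],[[-0.63,0.45,0.03],[0.0,0.0,0.96]],[[-0.58,0.51,0.02],[0.0,0.0,0.96]]]
[[[-0.53,0.57,0.03],[0.0,0.0,0.96]],[[-0.47,0.62,0.02],[0.0,0.0,0.96]],[[-0.4,0.66,0.03],[0.0,0.0,0.96]],[[-0.33,0.7,0.02],[0.0,0.0,0.96]],[[-0.26,0.73,0.03],[0.0,0.0,0.97]],[[-0.19,0.75,0.02],[0.0,0.0,0.96]],[[-0.11,0.76,0.03],[0.0,0.0,0.97]],[[-0.03,0.77,0.02],[0.01,-0.0,0.96]]]
```

View pics/s2.png

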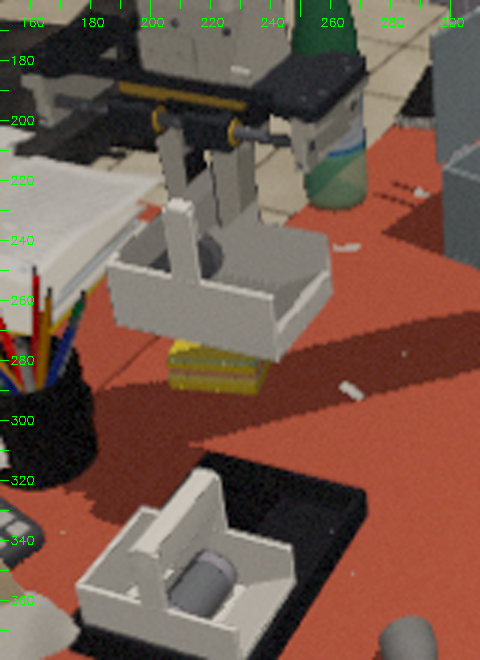

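```bash
python3 - <<'E'
from h import *
p0,R0,_=pose()
rows([.45,-.1,.27],down(-55)); rows([.45,-.35,.27],down(-100),None,np.array([.45,-.1,.27]),down(-55))
E
```

```text
n 10 shift mm [-150.  -313.7    1.4] turn [ 0.   0.  58.8]
[[[-0.76,-0.43,-0.0],[0.0,0.0,0.98]],[[-0.8,-0.35,-0.0],[0.0,0.0,0.98]],[[-0.83,-0.26,-0.0],[0.0,0.0,0.98]],[[-0.85,-0.18,-0.0],[0.0,0.0,0.98]],[[-0.86,-0.09,-0.0],[0.0,0.0,0.98]],[[-0.87,0.0,-0.01],[0.0,0.0,0.98]],[[-0.86,0.09,-0.0],[0.0,0.0,0.98]],[[-0.85,0.18,-0.01],[0.0,0.0,0.98]],[[-0.83,0.27,-0.0],[0.0,0.0,0.98]],[[-0.79,0.35,-0.01],[0.01,0.0,0.98]]]
n 8 shift mm [   0. -250.    0.] turn [ 0.  0. 45.]
[[[-0.45,0.64,0.0],[0.0,0.0,0.94]],[[-0.38,0.68,0.0],[0.0,0.0,0.94]],[[-0.31,0.72,0.0],[0.0,0.0,0.94]],[[-0.24,0.74,0.0],[0.0,0.0,0.94]],[[-0.17,0.76,0.0],[0.0,0.0,0.94]],[[-0.09,0.78,0.0],[0.0,0.0,0.93]],[[-0.02,0.78,0.0],[0.0,0.0,0.94]],[[0.06,0.78,0.0],[0.0,0.0,0.93]]]
```

Emit:
apply_moves(steps=[[[-0.4,-0.25,0],[0,0,0.5]],[[-0.75,-0.37,0],[0,0,0.95]],[[-0.8,-0.3,0],[0,0,0.95]],[[-0.85,-0.2,0],[0,0,0.95]],[[-0.85,-0.1,0],[0,0,0.95]],[[-0.85,0,0],[0,0,0.95]],[[-0.85,0.1,0],[0,0,0.95]],[[-0.85,0.15,0],[0,0,0.95]],[[-0.8,0.25,0],[0,0,0.95]],[[-0.8,0.35,0],[0,0,0.95]]])

```text
clock: 5.83
eef_pos: [0.4687, -0.0873, 0.2671]
tool_rot: [0.942, 0.336, -0.001, -0.001]
wrist_force: [0.1, -0.8, -1.4]
gripper_width: 0.0158
```

Emit:
apply_moves(steps=[[[-0.6,0.5,0],[0,0,0.9]],[[-0.5,0.6,0],[0,0,0.9]],[[-0.4,0.65,0],[0,0,0.9]],[[-0.3,0.7,0],[0,0,0.9]],[[-0.2,0.7,0],[0,0,0.9]],[[-0.1,0.7,0],[0,0,0.9]],[[0,0.6,0],[0,0,0.9]],[[0,0.4,0],[0,0,0.5]],[[0,0,0],[0,0,0]],[[0,0,0],[0,0,0]]])

```text
clock: 6.67
eef_pos: [0.4658, -0.3061, 0.2665]
tool_rot: [1.0, -0.012, -0.002, -0.001]
wrist_force: [-1.5, 1.3, -1.7]
gripper_width: 0.0157
```

```bash
python3 - <<'E'
from h import *
st()
p=np.load("box.npy")
from box import B
rows(B(p)((-.10,0.005,.255)),down(-99.8))
E
```

```text
t 6.67 p [ 0.4658 -0.3061  0.2665] y-ang -91.4 z [-0.003  0.003 -1.   ] F [-1.5  1.3 -1.7] w 0.0157 j [ 0.94  0.31 -0.5   1.74  0.16  1.14 -1.2 ]
n 3 shift mm [ 74.8 -33.9 -11.5] turn [-0.1  0.2  8.4]
[[[0.63,0.27,0.09],[-0.01,0.01,0.47]],[[0.64,0.24,0.1],[-0.01,0.01,0.47]],[[0.66,0.2,0.09],[-0.0,0.01,0.46]]]
```

Emit:
apply_moves(steps=[[[0.5,0.2,0],[0,0,0.4]],[[0.65,0.25,0],[0,0,0.5]],[[0.65,0.2,0],[0,0,0.5]],[[0,0,0],[0,0,0]],[[0,0,0],[0,0,0]]])

```text
clock: 7.08
eef_pos: [0.5379, -0.3348, 0.267]
tool_rot: [0.997, -0.083, -0.001, -0.001]
wrist_force: [-0.3, 0.4, -2.0]
gripper_width: 0.0157
```

```bash
python3 - <<'E'
from h import *
st()
p=np.load("box.npy")
from box import B
R=down(-99.8)
rows(B(p)((-.03,0.002,.225-.0165)),R)
R1=R*Ro.from_euler('x',-56,degrees=True)
P0=B(p)((-.03,0.002,.225-.0165)); P1=B(p)((-.02,0.002,.215))+R1.apply([0,0,.0165])
rows(P1,R1,None,P0,R)
E
```

```text
t 7.08 p [ 0.5379 -0.3348  0.267 ] y-ang -99.5 z [-0.002  0.003 -1.   ] F [-0.3  0.4 -2. ] w 0.0157 j [ 0.85  0.44 -0.46  1.55  0.2   1.2  -1.38]
n 3 shift mm [ 17.6  63.2 -58.5] turn [-0.1  0.1  0.3]
[[[0.06,-0.54,0.49],[-0.01,0.01,0.02]],[[0.06,-0.54,0.49],[-0.01,0.01,0.02]],[[0.05,-0.55,0.49],[-0.0,0.0,0.01]]]
n 10 shift mm [-0.6 -3.6 -2.7] turn [-56.   0.  -0.]
[[[0.0,0.01,0.01],[-0.93,0.0,-0.0]],[[0.0,0.01,0.01],[-0.93,0.0,-0.0]],[[0.0,0.01,0.01],[-0.93,0.0,-0.0]],[[0.0,0.01,0.01],[-0.93,0.0,-0.0]],[[0.0,0.01,0.01],[-0.94,0.0,-0.0]],[[0.0,0.0,0.01],[-0.93,0.0,-0.0]],[[0.0,0.0,0.01],[-0.94,0.0,-0.0]],[[0.0,0.0,0.01],[-0.93,0.0,-0.0]],[[0.0,0.0,0.01],[-0.94,0.0,-0.0]],[[0.0,0.01,0.01],[-0.93,0.0,0.0]]]
```

Emit:
apply_moves(steps=[[[0.05,-0.4,0.35],[0,0,0]],[[0.05,-0.45,0.35],[0,0,0]],[[0.05,-0.45,0.35],[0,0,0]],[[0,-0.25,0.35],[0,0,0]],[[0,0,0],[0,0,0]],[[0,0,0],[-0.6,0,0]],[[0,0,0],[-0.9,0,0]],[[0,0,0],[-0.9,0,0]],[[0,0,0],[0,0,0]]])

```text
clock: 7.83
eef_pos: [0.5547, -0.2711, 0.2131]
tool_rot: [0.989, -0.079, -0.01, 0.125]
wrist_force: [1.1, 2.9, -2.4]
gripper_width: 0.0158
```

```bash
python3 - <<'E'
from h import *
st()
s=snap("side","3"); crop(s,230,100,430,270,4,"pics/s3.png")
E
```

```text
t 7.83 p [ 0.5547 -0.2711  0.2131] y-ang -99.2 z [-0.04  -0.246 -0.968] F [ 1.1  2.9 -2.4] w 0.0158 j [ 0.57  0.43 -0.4   1.71  0.48  1.07 -1.77]
```

View pics/s3.png

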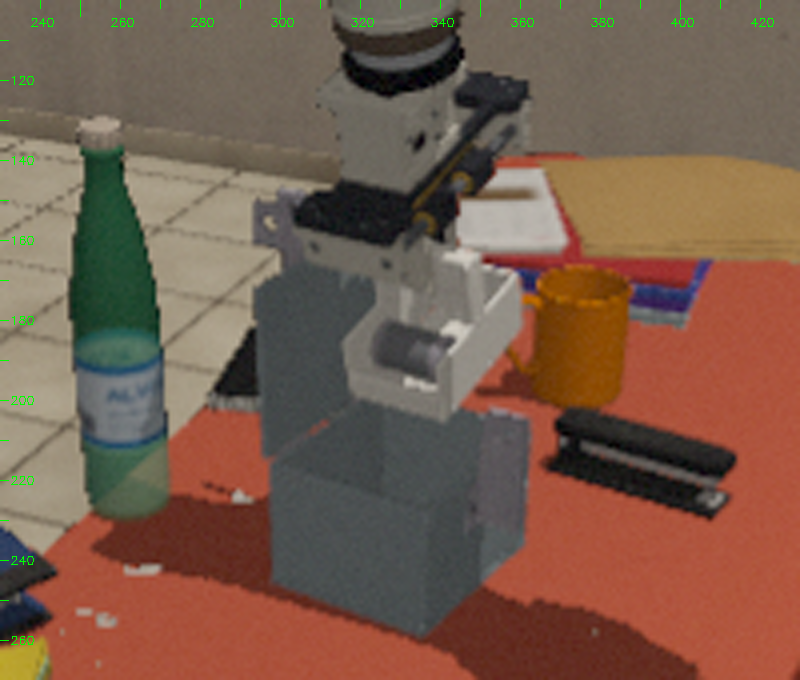

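Emit:
apply_moves(steps=[[[0,0,0.05],[-0.8,0,0]],[[0,0,0.05],[-0.8,0,0]],[[0,0,0.05],[-0.8,0,0]],[[0,0,0],[-0.8,0,0]],[[0,0,0],[-0.8,0,0]],[[0,0,0],[0,0,0]],[[0,0,0],[0,0,0]]])

```text
clock: 8.47
eef_pos: [0.5526, -0.2788, 0.2062]
tool_rot: [0.942, -0.079, -0.029, 0.326]
wrist_force: [-0.1, -0.9, -1.3]
gripper_width: 0.016
```

```bash
python3 - <<'E'
from h import *
st()
s=snap("side","4"); crop(s,230,100,430,270,4,"pics/s4.png")
E
```

```text
t 8.47 p [ 0.5526 -0.2788  0.2062] y-ang -99.5 z [-0.107 -0.609 -0.786] F [-0.1 -0.9 -1.3] w 0.016 j [ 0.27  0.5  -0.28  1.78  0.87  1.19 -2.2 ]
```

View pics/s4.png

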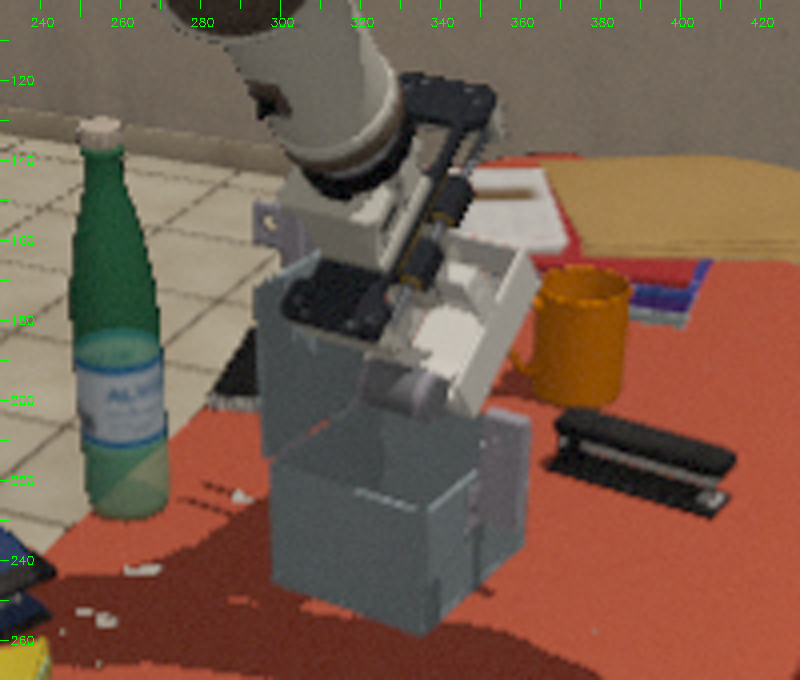

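Emit:
apply_moves(steps=[[[0,0,0],[-0.5,0,0]],[[0,0,0],[-0.5,0,0]],[[0,0,0],[-0.5,0,0]],[[0,0,0],[0,0,0]],[[0,0,0],[0,0,0]],[[0,0,0],[0,0,0]],[[0,0,0],[0,0,0]],[[0,0,0],[0,0,0]]])

```text
clock: 9.18
eef_pos: [0.5531, -0.2801, 0.208]
tool_rot: [0.912, -0.079, -0.034, 0.4]
wrist_force: [1.0, -0.3, -0.8]
gripper_width: 0.0158
```

```bash
python3 - <<'E'
from h import *
st()
s=snap("side","5"); crop(s,230,100,430,270,4,"pics/s5.png")
t=snap("top","5"); crop(t,340,150,460,290,5,"pics/t5.png")
E
```

```text
t 9.18 p [ 0.5531 -0.2801  0.208 ] y-ang -99.9 z [-0.125 -0.725 -0.677] F [ 1.  -0.3 -0.8] w 0.0158 j [ 0.17  0.55 -0.24  1.79  0.99  1.28 -2.34]
```

View pics/s5.png

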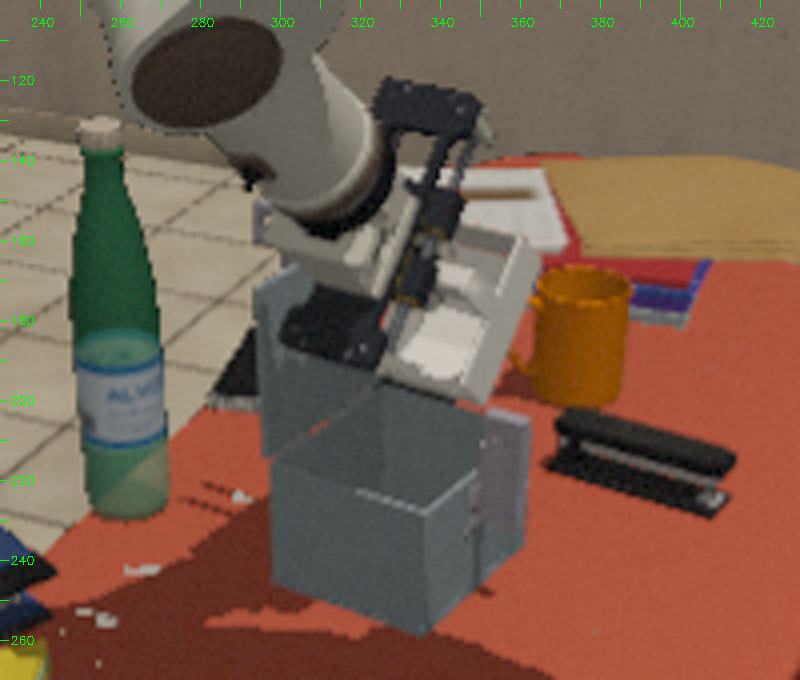

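View pics/t5.png

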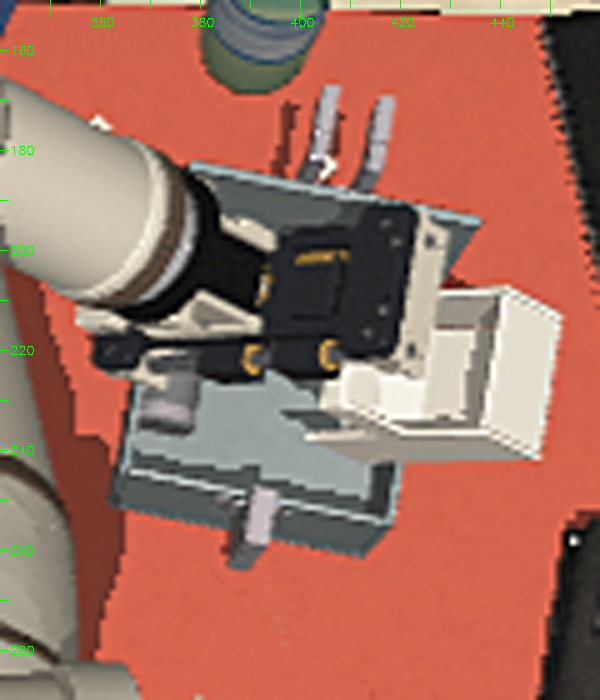

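Emit:
apply_moves(steps=[[[0,0,0],[0.5,0,0]],[[0,0,-0.2],[0.9,0,0]],[[0,0,-0.2],[0.9,0,0]],[[0,0,-0.2],[0.9,0,0]],[[0,0,-0.2],[0.9,0,0]],[[0,0,-0.2],[0.9,0,0]],[[0,0,-0.2],[0.9,0,0]],[[0,0,-0.2],[0.9,0,0]],[[0,0,-0.2],[0.8,0,0]],[[0,0,0],[0,0,0]]])

```text
clock: 10.12
eef_pos: [0.557, -0.2588, 0.2658]
tool_rot: [0.996, -0.089, 0.0, 0.016]
wrist_force: [-0.0, -2.3, -1.6]
gripper_width: 0.0153
```

```bash
python3 - <<'E'
from h import *
st()
rows([.45,-.3,.26],down(-99.8)); rows([.45,-.1,.27],down(-45),None,np.array([.45,-.3,.26]),down(-99.8));
E
```

```text
t 10.12 p [ 0.557  -0.2588  0.2658] y-ang -100.2 z [-0.002 -0.032 -0.999] F [-0.  -2.3 -1.6] w 0.0153 j [ 0.71  0.39 -0.44  1.61  0.21  1.17 -1.53]
n 3 shift mm [-107.   -41.2   -5.8] turn [ 1.8 -0.2 -0.4]
[[[-0.82,0.49,0.06],[0.1,-0.01,-0.02]],[[-0.82,0.5,0.06],[0.1,-0.01,-0.02]],[[-0.81,0.49,0.05],[0.11,-0.01,-0.03]]]
n 10 shift mm [  0. 200.  10.] turn [  0.    0.  -54.8]
[[[-0.09,-0.49,-0.03],[0.0,0.0,-0.91]],[[-0.04,-0.5,-0.02],[0.0,0.0,-0.91]],[[0.01,-0.5,-0.03],[0.0,0.0,-0.91]],[[0.06,-0.5,-0.02],[0.0,0.0,-0.91]],[[0.1,-0.49,-0.03],[0.0,0.0,-0.92]],[[0.15,-0.48,-0.02],[0.0,0.0,-0.91]],[[0.2,-0.46,-0.03],[0.0,0.0,-0.92]],[[0.24,-0.44,-0.02],[0.0,0.0,-0.91]],[[0.28,-0.41,-0.03],[0.0,0.0,-0.92]],[[0.32,-0.38,-0.02],[0.0,0.0,-0.91]]]
```

Emit:
apply_moves(steps=[[[-0.8,0.3,0],[0.15,0,0]],[[-0.8,0.3,0],[0.15,0,0]],[[-0.8,0.0,0],[0,0,-0.3]],[[-0.3,-0.4,0],[0,0,-0.9]],[[0,-0.6,0],[0,0,-0.9]],[[0.05,-0.6,0],[0,0,-0.9]],[[0.1,-0.6,0],[0,0,-0.9]],[[0.1,-0.6,0],[0,0,-0.9]],[[0.15,-0.6,0],[0,0,-0.9]],[[0.2,-0.6,0],[0,0,-0.9]]])

```text
clock: 10.95
eef_pos: [0.4443, -0.0942, 0.2635]
tool_rot: [0.965, 0.261, -0.001, 0.001]
wrist_force: [0.6, -0.1, -1.0]
gripper_width: 0.0159
```

```bash
python3 - <<'E'
from h import *
st()
rows([.6002,.214,.2],down(3.8))
t=snap("top","6"); crop(t,340,150,460,290,5,"pics/t6.png")
E
```

```text
t 10.95 p [ 0.4443 -0.0942  0.2635] y-ang -59.7 z [-0.001 -0.003 -1.   ] F [ 0.6 -0.1 -1. ] w 0.0159 j [ 0.76  0.11 -0.65  1.97  0.08  1.08 -0.97]
n 11 shift mm [155.9 308.2 -63.5] turn [  0.    0.2 -63.5]
[[[0.66,-0.43,0.14],[0.0,0.0,-0.96]],[[0.7,-0.36,0.14],[0.0,0.0,-0.96]],[[0.73,-0.29,0.14],[0.0,0.0,-0.96]],[[0.76,-0.21,0.14],[-0.0,0.0,-0.96]],[[0.77,-0.13,0.14],[-0.0,0.0,-0.96]],[[0.78,-0.06,0.14],[-0.0,0.0,-0.96]],[[0.79,0.02,0.14],[-0.0,0.01,-0.97]],[[0.78,0.1,0.15],[-0.0,0.0,-0.96]],[[0.76,0.18,0.14],[-0.0,0.01,-0.97]],[[0.74,0.26,0.15],[-0.0,0.0,-0.96]]]
[[[0.71,0.33,0.15],[-0.01,0.01,-0.97]]]
```

View pics/t6.png

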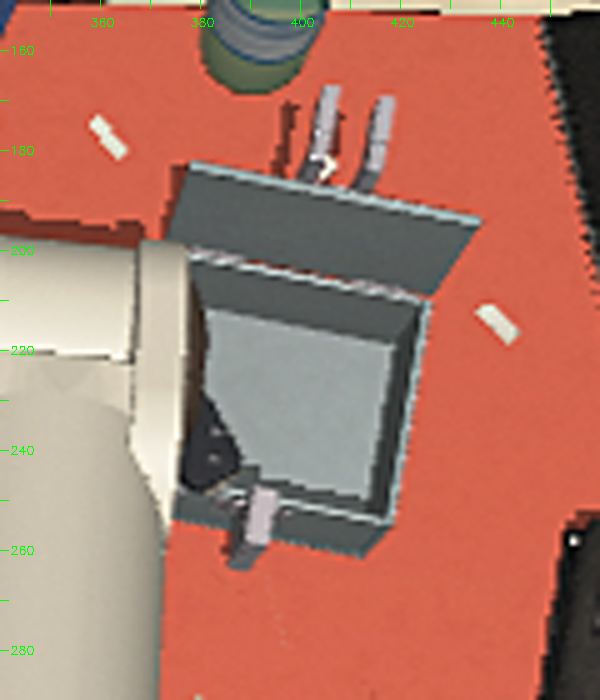

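Emit:
apply_moves(steps=[[[0.65,-0.43,0],[0,0,-0.96]],[[0.7,-0.36,0],[0,0,-0.96]],[[0.73,-0.29,0],[0,0,-0.96]],[[0.76,-0.21,0],[0,0,-0.96]],[[0.77,-0.13,0],[0,0,-0.96]],[[0.78,-0.06,0],[0,0,-0.96]],[[0.78,0.02,0],[0,0,-0.96]],[[0.78,0.1,0],[0,0,-0.96]],[[0.76,0.18,0],[0,0,-0.96]],[[0.74,0.26,0],[0,0,-0.96]]])

```text
clock: 11.83
eef_pos: [0.5882, 0.1847, 0.2633]
tool_rot: [0.72, 0.694, -0.001, 0.001]
wrist_force: [0.6, 0.0, -1.1]
gripper_width: 0.0155
```

Emit:
apply_moves(steps=[[[0.7,0.3,0],[0,0,-0.6]],[[0,0,0],[0,0,0]],[[0,0,0],[0,0,0]],[[0,0,0],[0,0,0]]])

```text
clock: 12.17
eef_pos: [0.6006, 0.2105, 0.2632]
tool_rot: [0.7, 0.714, -0.001, 0.001]
wrist_force: [0.3, 0.3, -1.4]
gripper_width: 0.0158
```

```bash
python3 - <<'E'
from h import *
st()
rows([.6002,.214,.15],down(3.8))
E
```

```text
t 12.17 p [0.6006 0.2105 0.2632] y-ang 1.1 z [-0.001 -0.002 -1.   ] F [ 0.3  0.3 -1.4] w 0.0158 j [ 0.22  0.55 -0.87  1.54  0.44  1.26 -0.69]
n 3 shift mm [  -0.4    3.5 -113.2] turn [-0.   0.1 -2.7]
[[[0.03,-0.0,0.94],[-0.0,0.01,-0.15]],[[0.03,-0.0,0.94],[-0.0,0.01,-0.15]],[[0.03,-0.01,0.95],[-0.01,0.0,-0.15]]]
```

Emit:
apply_moves(steps=[[[0.03,0,0.7],[0,0,-0.15]],[[0.03,0,0.8],[0,0,-0.15]],[[0.03,0,0.8],[0,0,-0.15]],[[0,0,0.6],[0,0,0]],[[0,0,0.3],[0,0,0]],[[0,0,0],[0,0,0]],[[0,0,0],[0,0,0]],[[0,0,0],[0,0,0]]])

```text
clock: 12.83
eef_pos: [0.6025, 0.2143, 0.1381]
tool_rot: [0.684, 0.73, 0.001, 0.001]
wrist_force: [1.0, -0.5, -1.0]
gripper_width: 0.0163
```

```bash
python3 - <<'E'
from h import *
st()
rows([.6002,.214,.0766],down(3.8))
s=snap("side","7"); crop(s,150,230,310,400,4,"pics/s7.png")
E
```

```text
t 12.83 p [0.6025 0.2143 0.1381] y-ang 3.8 z [ 0.003  0.001 -1.   ] F [ 1.  -0.5 -1. ] w 0.0163 j [ 0.18  0.68 -0.81  1.65  0.55  1.05 -0.74]
n 2 shift mm [ -2.3  -0.3 -61.5] turn [ 0.2 -0.  -0. ]
[[[-0.0,-0.03,0.77],[0.01,-0.0,-0.0]],[[-0.01,-0.03,0.77],[0.02,-0.0,-0.01]]]
```

View pics/s7.png

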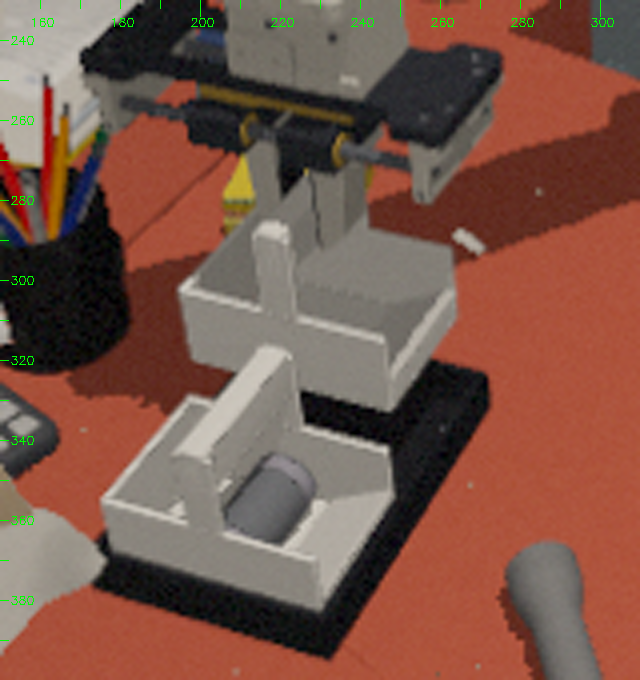

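Emit:
apply_moves(steps=[[[0,-0.06,0.2],[0.03,0,0]],[[0,0,0.3],[0,0,0]],[[0,0,0.3],[0,0,0]],[[0,0,0],[0,0,0]],[[0,0,0],[0,0,0]]])

```text
clock: 13.3
eef_pos: [0.5977, 0.2135, 0.1025]
tool_rot: [0.683, 0.73, -0.002, -0.002]
wrist_force: [-0.8, -0.9, -0.4]
gripper_width: 0.0157
```

Emit:
apply_moves(steps=[[[0,0,0.15],[0,0,0]],[[0,0,0.15],[0,0,0]],[[0,0,0.15],[0,0,0]],[[0,0,0.12],[0,0,0]],[[0,0,0],[0,0,0]],[[0,0,0],[0,0,0]]])

```text
clock: 13.8
eef_pos: [0.5985, 0.2139, 0.0808]
tool_rot: [0.683, 0.73, -0.001, -0.001]
wrist_force: [-0.4, 0.1, -1.2]
gripper_width: 0.0156
```

```bash
python3 - <<'E'
from h import *
st()
rows([.6002,.214,.0766],down(3.8))
E
```

```text
t 13.8 p [0.5985 0.2139 0.0808] y-ang 3.8 z [-0.004 -0.    -1.   ] F [-0.4  0.1 -1.2] w 0.0156 j [ 0.15  0.75 -0.76  1.68  0.6   0.97 -0.77]
n 1 shift mm [ 1.7  0.1 -4.2] turn [-0.2  0.   0. ]
[[[-0.0,0.04,0.11],[-0.04,0.0,0.0]]]
```

Emit:
apply_moves(steps=[[[0,0.04,0.06],[0,0,0]],[[0,0,0.06],[0,0,0]],[[0,0,0],[0,0,0]],[[0,0,0],[0,0,0]]])

```text
clock: 14.13
eef_pos: [0.6006, 0.2143, 0.0767]
tool_rot: [0.683, 0.73, -0.001, -0.001]
wrist_force: [0.4, -0.1, -1.2]
gripper_width: 0.0162
```

```bash
python3 - <<'E'
from h import *
st()
E
```

```text
t 14.13 p [0.6006 0.2143 0.0767] y-ang 3.8 z [-0.002  0.    -1.   ] F [ 0.4 -0.1 -1.2] w 0.0162 j [ 0.15  0.75 -0.76  1.68  0.61  0.96 -0.78]
```

Home height reached; release and look.

Emit:
apply_moves(steps=[[[0,0,0],[0,0,0]],[[0,0,0],[0,0,0]],[[0,0,0],[0,0,0]],[[0,0,0],[0,0,0]],[[0,0,0],[0,0,0]],[[0,0,0],[0,0,0]]], gripper=-1)

```text
clock: 14.63
eef_pos: [0.6003, 0.2141, 0.0765]
tool_rot: [0.683, 0.73, -0.001, -0.001]
wrist_force: [-0.7, 0.1, -0.8]
gripper_width: 0.0512
```

Emit:
apply_moves(steps=[[[0,0,0],[0,0,0]],[[0,0,0],[0,0,0]],[[0,0,0],[0,0,0]],[[0,0,-0.3],[0,0,0]],[[0,0,-0.5],[0,0,0]],[[0,0,-0.6],[0,0,0]],[[0,0,-0.6],[0,0,0]],[[0,0,-0.4],[0,0,0]]])

```text
clock: 15.3
eef_pos: [0.6014, 0.215, 0.1759]
tool_rot: [0.683, 0.73, 0.0, -0.001]
wrist_force: [-0.7, 0.3, -0.2]
gripper_width: 0.092
```

```bash
python3 - <<'E'
from h import *
st()
rows([.5942,.3013,.15],down(3.8))
s=snap("side","8"); crop(s,150,230,310,400,4,"pics/s8.png")
P,_=cloud(s,170,285,290,400); b=P[(P[:,2]>.1)&(P[:,2]<.115)]; b=b[(b[:,0]>.56)&(b[:,0]<.63)]
print(rect(b[b[:,1]<.26]),np.sort(b[b[:,1]<.26][:,2])[[10,-10]],rect(b[b[:,1]>.26]))
E
```

```text
t 15.3 p [0.6014 0.215  0.1759] y-ang 3.8 z [-0.     0.001 -1.   ] F [-0.7  0.3 -0.2] w 0.092 j [ 0.19  0.64 -0.84  1.62  0.52  1.12 -0.71]
n 3 shift mm [ -7.2  86.3 -25.9] turn [-0.  -0.1  0. ]
[[[0.72,-0.01,0.22],[-0.0,-0.0,0.0]],[[0.72,-0.01,0.21],[-0.0,-0.01,0.0]],[[0.72,-0.01,0.22],[-0.0,-0.0,0.0]]]
(array([600.5, 217.4]), 20.4, 79.2, 4.8, 241) [0.1008436  0.10808896] (array([593.8, 303.6]), 21.0, 79.9, 3.8, 308)
```

View pics/s8.png

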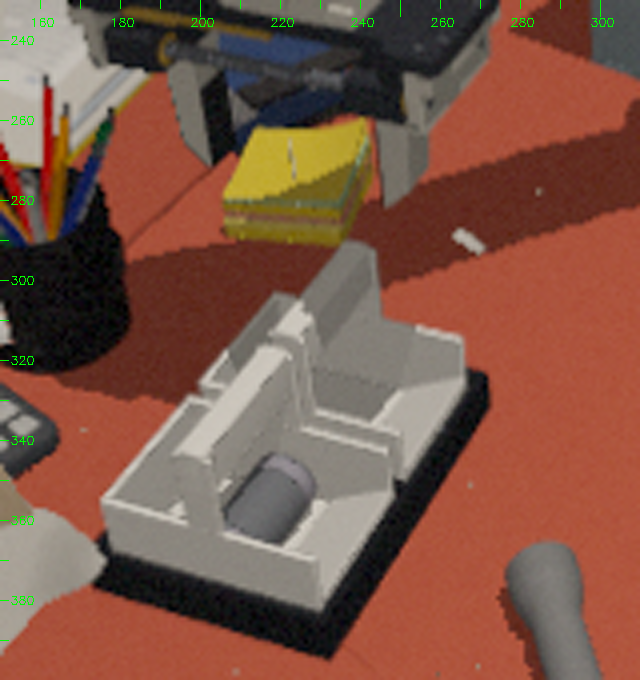

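Emit:
apply_moves(steps=[[[0.7,0,0],[0,0,0]],[[0.75,-0.01,0],[0,0,0]],[[0.75,-0.01,0.3],[0,0,0]],[[0,0,0.6],[0,0,0]],[[0,0,0.6],[0,0,0]],[[0,0,0.4],[0,0,0]],[[0,0,0],[0,0,0]],[[0,0,0],[0,0,0]],[[0,0,0],[0,0,0]]])

```text
clock: 16.1
eef_pos: [0.5946, 0.302, 0.0978]
tool_rot: [0.684, 0.73, -0.0, -0.001]
wrist_force: [0.1, 1.0, 0.9]
gripper_width: 0.0916
```

```bash
python3 - <<'E'
from h import *
st()
rows([.594,.3025,.0765],down(3.8))
E
```

```text
t 16.1 p [0.5946 0.302  0.0978] y-ang 3.8 z [-0.002  0.001 -1.   ] F [0.1 1.  0.9] w 0.0916 j [ 0.    0.77 -0.77  1.59  0.6   1.03 -0.88]
n 1 shift mm [ -0.6   0.5 -21.3] turn [-0.1 -0.1 -0. ]
[[[0.01,-0.01,0.53],[-0.02,-0.01,-0.01]]]
```

Emit:
apply_moves(steps=[[[0,0,0.35],[0,0,0]],[[0,0,0.2],[0,0,0]],[[0,0,0],[0,0,0]],[[0,0,0],[0,0,0]]])

```text
clock: 16.43
eef_pos: [0.5932, 0.3013, 0.0737]
tool_rot: [0.683, 0.73, -0.002, -0.001]
wrist_force: [0.5, -0.4, -0.4]
gripper_width: 0.0914
```

Emit:
apply_moves(steps=[[[0,0,0],[0,0,0]],[[0,0,0],[0,0,0]],[[0,0,0],[0,0,0]],[[0,0,0],[0,0,0]],[[0,0,0],[0,0,0]],[[0,0,0],[0,0,0]],[[0,0,0],[0,0,0]],[[0,0,0],[0,0,0]]], gripper=1, newtons=40)

```text
clock: 17.1
eef_pos: [0.5937, 0.3018, 0.0745]
tool_rot: [0.683, 0.73, -0.001, -0.001]
wrist_force: [0.4, -0.5, -0.2]
gripper_width: 0.043
```

Emit:
apply_moves(steps=[[[0,0,0],[0,0,0]],[[0,0,0],[0,0,0]],[[0,0,0],[0,0,0]],[[0,0,0],[0,0,0]],[[0,0,0],[0,0,0]],[[0,0,0],[0,0,0]],[[0,0,0],[0,0,0]]])

```text
clock: 17.68
eef_pos: [0.5937, 0.3018, 0.0745]
tool_rot: [0.683, 0.73, -0.001, -0.001]
wrist_force: [-0.0, -0.4, -0.5]
gripper_width: 0.0158
```

```bash
python3 - <<'E'
from h import *
st()
E
```

```text
t 17.68 p [0.5937 0.3018 0.0745] y-ang 3.8 z [-0.003 -0.    -1.   ] F [-0.  -0.4 -0.5] w 0.0158 j [-0.01  0.8  -0.75  1.6   0.62  1.   -0.89]
```

Emit:
apply_moves(steps=[[[0,0,-0.3],[0,0,0]],[[0,0,-0.5],[0,0,0]],[[0,0,-0.6],[0,0,0]],[[0,0,-0.6],[0,0,0]],[[0,0,-0.7],[0,0,0]],[[0,0,-0.8],[0,0,0]],[[0,0,-0.8],[0,0,0]],[[0,0,-0.5],[0,0,0]],[[0,0,0],[0,0,0]],[[0,0,0],[0,0,0]]])

```text
clock: 18.52
eef_pos: [0.5945, 0.3023, 0.2681]
tool_rot: [0.683, 0.73, -0.0, -0.0]
wrist_force: [-0.2, -0.4, -2.8]
gripper_width: 0.0155
```

```bash
python3 - <<'E'
from h import *
st()
p0=pose()[0]
rows([.465,-.09,.27],down(-52));rows([.465,-.3061,.27],down(-94),None,np.array([.465,-.09,.27]),down(-52))
E
```

```text
t 18.52 p [0.5945 0.3023 0.2681] y-ang 3.8 z [-0.001  0.001 -1.   ] F [-0.2 -0.4 -2.8] w 0.0155 j [ 0.05  0.61 -0.87  1.45  0.47  1.3  -0.78]
n 11 shift mm [-129.5 -392.3    1.9] turn [-0.1 -0.  55.8]
[[[-0.87,-0.35,-0.0],[-0.0,-0.0,0.85]],[[-0.9,-0.27,-0.01],[-0.0,-0.0,0.85]],[[-0.92,-0.19,-0.0],[-0.0,-0.0,0.84]],[[-0.93,-0.11,-0.01],[-0.0,-0.0,0.85]],[[-0.94,-0.03,-0.0],[-0.0,-0.0,0.84]],[[-0.94,0.05,-0.01],[-0.0,-0.0,0.85]],[[-0.93,0.14,-0.0],[-0.0,0.0,0.84]],[[-0.91,0.22,-0.01],[-0.0,0.0,0.85]],[[-0.89,0.29,-0.0],[-0.0,0.0,0.84]],[[-0.86,0.37,-0.01],[-0.0,0.0,0.85]]]
[[[-0.83,0.45,-0.0],[-0.01,0.0,0.84]]]
n 7 shift mm [   0.  -216.1    0. ] turn [ 0.  0. 42.]
[[[-0.48,0.61,0.0],[0.0,0.0,1.0]],[[-0.41,0.65,0.0],[0.0,0.0,1.0]],[[-0.34,0.69,0.0],[0.0,0.0,1.0]],[[-0.26,0.73,0.0],[0.0,0.0,1.0]],[[-0.19,0.75,0.0],[0.0,0.0,1.0]],[[-0.1,0.76,0.0],[0.0,0.0,1.0]],[[-0.03,0.77,0.0],[0.0,0.0,1.0]]]
```

Emit:
apply_moves(steps=[[[-0.5,-0.25,0],[0,0,0.5]],[[-0.87,-0.3,0],[0,0,0.8]],[[-0.9,-0.25,0],[0,0,0.85]],[[-0.92,-0.15,0],[0,0,0.85]],[[-0.93,-0.05,0],[0,0,0.85]],[[-0.93,0.0,0],[0,0,0.85]],[[-0.93,0.1,0],[0,0,0.85]],[[-0.9,0.2,0],[0,0,0.85]],[[-0.9,0.25,0],[0,0,0.85]],[[-0.85,0.35,0],[0,0,0.85]]])

```text
clock: 19.35
eef_pos: [0.4782, -0.0381, 0.2652]
tool_rot: [0.924, 0.382, -0.003, -0.001]
wrist_force: [0.8, -0.8, -0.6]
gripper_width: 0.0154
```

Emit:
apply_moves(steps=[[[-0.8,0.4,0],[0,0,0.9]],[[-0.6,0.6,0],[0,0,0.9]],[[-0.5,0.65,0],[0,0,0.9]],[[-0.4,0.65,0],[0,0,0.9]],[[-0.3,0.7,0],[0,0,0.9]],[[-0.2,0.7,0],[0,0,0.9]],[[-0.1,0.7,0],[0,0,0.9]],[[0,0.6,0],[0,0,0.9]],[[0,0.4,0],[0,0,0.4]],[[0,0,0],[0,0,0]]])

```text
clock: 20.18
eef_pos: [0.4687, -0.2987, 0.265]
tool_rot: [1.0, -0.007, -0.003, -0.0]
wrist_force: [-0.4, -0.1, -2.7]
gripper_width: 0.016
```

```bash
python3 - <<'E'
from h import *
st()
p=np.load("box.npy")
from box import B
rows(B(p)((-.10,0.005,.265)),down(-99.8))
s=snap("side","9"); crop(s,230,100,430,270,4,"pics/s9.png")
t=snap("top","9"); crop(t,340,150,460,290,5,"pics/t9.png")
E
```

```text
t 20.18 p [ 0.4687 -0.2987  0.265 ] y-ang -90.8 z [-0.006  0.    -1.   ] F [-0.4 -0.1 -2.7] w 0.016 j [ 0.88  0.3  -0.45  1.74  0.14  1.14 -1.19]
n 3 shift mm [ 71.9 -41.4  -0. ] turn [0.  0.3 9. ]
[[[0.6,0.34,-0.0],[0.0,0.02,0.5]],[[0.62,0.3,-0.0],[0.0,0.02,0.5]],[[0.64,0.27,-0.01],[0.0,0.02,0.51]]]
```

View pics/s9.png

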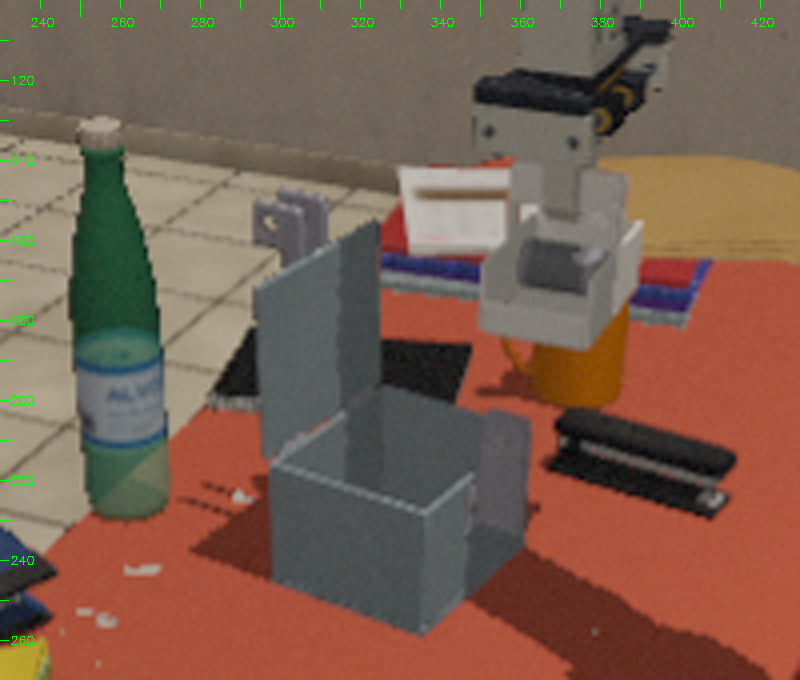

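View pics/t9.png

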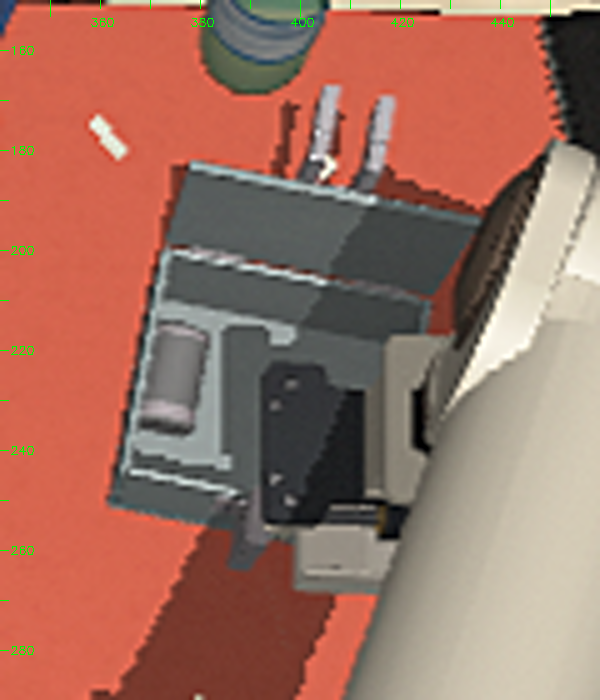

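Emit:
apply_moves(steps=[[[0.5,0.25,0],[0,0,0.4]],[[0.65,0.3,0],[0,0,0.55]],[[0.65,0.25,0],[0,0,0.55]],[[0,0,0],[0,0,0]],[[0.05,-0.35,0.35],[0,0,0]],[[0.05,-0.4,0.35],[0,0,0]],[[0.05,-0.4,0.35],[0,0,0]],[[0,-0.2,0.35],[0,0,0]],[[0,0,0],[0,0,0]],[[0,0,0],[0,0,0]]])

```text
clock: 21.12
eef_pos: [0.5548, -0.2763, 0.21]
tool_rot: [0.997, -0.08, -0.003, -0.001]
wrist_force: [-0.1, -1.2, -2.1]
gripper_width: 0.016
```

```bash
python3 - <<'E'
from h import *
st()
p=np.load("box.npy")
from box import B
rows(B(p)((-.035,0.004,.210)),down(-99.8))
E
```

```text
t 21.12 p [ 0.5548 -0.2763  0.21  ] y-ang -99.1 z [-0.005  0.001 -1.   ] F [-0.1 -1.2 -2.1] w 0.016 j [ 0.73  0.47 -0.42  1.64  0.21  1.08 -1.48]
n 1 shift mm [-2.1  0.1 -0. ] turn [-0.   0.3  0.7]
[[[-0.05,0.01,0.0],[-0.01,0.05,0.11]]]
```

Emit:
apply_moves(steps=[[[0,0,0],[-0.5,0,0.1]],[[0,0,0.03],[-0.8,0,0]],[[0,0,0.03],[-0.8,0,0]],[[0,0,0.03],[-0.8,0,0]],[[0,0,0.03],[-0.8,0,0]],[[0,0,0],[-0.8,0,0]],[[0,0,0],[-0.8,0,0]],[[0,0,0],[-0.8,0,0]],[[0,0,0],[-0.8,0,0]],[[0,0,0],[-0.8,0,0]]])

```text
clock: 21.95
eef_pos: [0.5565, -0.2795, 0.2081]
tool_rot: [0.916, -0.08, -0.034, 0.393]
wrist_force: [-0.8, -0.1, -2.6]
gripper_width: 0.0158
```

Emit:
apply_moves(steps=[[[0,0,0],[0,0,0]],[[0,0,0],[0,0,0]],[[0,0,0],[0,0,0]],[[0,0,0],[0,0,0]],[[0,0,0],[0,0,0]],[[0,0,0],[0,0,0]],[[0,0,0],[0,0,0]],[[0,0,0],[0,0,0]]])

```text
clock: 22.62
eef_pos: [0.5551, -0.2799, 0.2064]
tool_rot: [0.916, -0.08, -0.035, 0.391]
wrist_force: [0.9, -0.8, -0.9]
gripper_width: 0.0154
```

```bash
python3 - <<'E'
from h import *
st()
s=snap("side","10"); crop(s,230,100,430,270,4,"pics/s10.png")
t=snap("top","10"); crop(t,340,150,460,290,5,"pics/t10.png")
E
```

```text
t 22.62 p [ 0.5551 -0.2799  0.2064] y-ang -99.9 z [-0.127 -0.711 -0.692] F [ 0.9 -0.8 -0.9] w 0.0154 j [ 0.14  0.55 -0.19  1.78  0.95  1.25 -2.31]
```

View pics/s10.png

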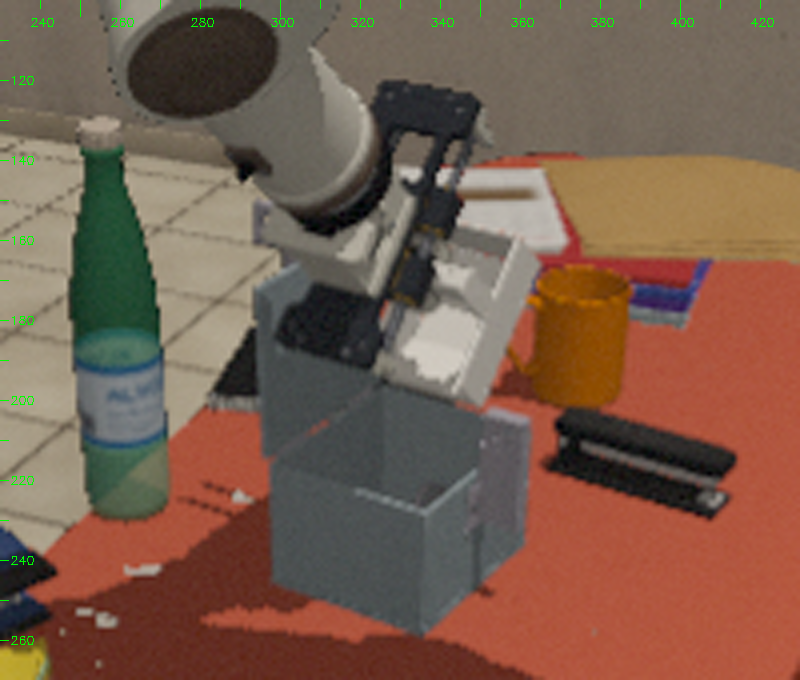

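View pics/t10.png

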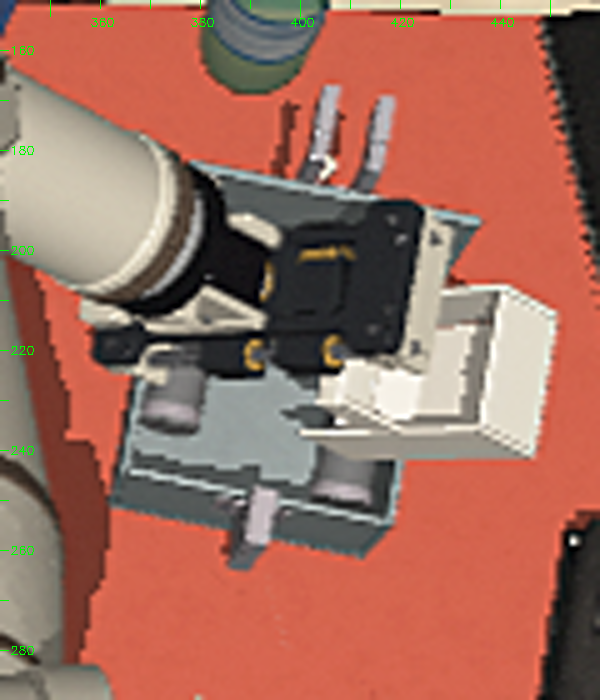

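Emit:
apply_moves(steps=[[[0,0,0],[0.5,0,0]],[[0,0,-0.2],[0.9,0,0]],[[0,0,-0.2],[0.9,0,0]],[[0,0,-0.2],[0.9,0,0]],[[0,0,-0.2],[0.9,0,0]],[[0,0,-0.2],[0.9,0,0]],[[0,0,-0.2],[0.9,0,0]],[[0,0,-0.2],[0.9,0,0]],[[0,0,-0.2],[0.75,0,0]],[[0,0,0],[0,0,0]]])

```text
clock: 23.55
eef_pos: [0.559, -0.2602, 0.2649]
tool_rot: [0.996, -0.091, -0.001, 0.009]
wrist_force: [-0.3, -1.6, -1.4]
gripper_width: 0.0159
```

Emit:
apply_moves(steps=[[[-0.8,0.3,0],[0,0,0]],[[-0.8,0.3,0],[0,0,0]],[[-0.8,0.0,0],[0,0,-0.3]],[[-0.3,-0.4,0],[0,0,-0.9]],[[0,-0.6,0],[0,0,-0.9]],[[0.05,-0.6,0],[0,0,-0.9]],[[0.1,-0.6,0],[0,0,-0.9]],[[0.1,-0.6,0],[0,0,-0.9]],[[0.15,-0.6,0],[0,0,-0.9]],[[0.2,-0.6,0],[0,0,-0.9]]])

```text
clock: 24.38
eef_pos: [0.4471, -0.0953, 0.2604]
tool_rot: [0.966, 0.259, -0.006, 0.008]
wrist_force: [0.1, 1.0, -1.7]
gripper_width: 0.0153
```

```bash
python3 - <<'E'
from h import *
st()
rows([.5937,.3018,.2635],down(3.8))
E
```

```text
t 24.38 p [ 0.4471 -0.0953  0.2604] y-ang -60.0 z [-0.007 -0.018 -1.   ] F [ 0.1  1.  -1.7] w 0.0153 j [ 0.68  0.12 -0.59  1.97  0.1   1.08 -0.99]
n 11 shift mm [146.6 397.1   3.1] turn [  0.2   1.2 -63.8]
[[[0.74,-0.62,-0.03],[0.0,0.02,-0.97]],[[0.8,-0.54,-0.02],[0.0,0.02,-0.97]],[[0.85,-0.45,-0.02],[0.0,0.02,-0.97]],[[0.89,-0.36,-0.02],[0.0,0.02,-0.97]],[[0.92,-0.27,-0.02],[0.0,0.02,-0.97]],[[0.94,-0.18,-0.02],[0.0,0.02,-0.96]],[[0.96,-0.08,-0.01],[0.01,0.02,-0.97]],[[0.96,0.01,-0.01],[0.01,0.02,-0.96]],[[0.96,0.11,-0.01],[0.0,0.01,-0.97]],[[0.94,0.21,-0.01],[0.01,0.02,-0.96]]]
[[[0.91,0.3,-0.02],[0.0,0.01,-0.97]]]
```

Emit:
apply_moves(steps=[[[0.7,-0.6,-0.02],[0,0.02,-0.9]],[[0.8,-0.54,-0.02],[0,0.02,-0.97]],[[0.85,-0.45,-0.02],[0,0.02,-0.97]],[[0.89,-0.36,-0.02],[0,0.02,-0.97]],[[0.9,-0.27,-0.02],[0,0.02,-0.97]],[[0.9,-0.18,-0.02],[0,0.02,-0.97]],[[0.95,-0.08,0],[0,0.02,-0.97]],[[0.95,0,0],[0,0.02,-0.97]],[[0.95,0.1,0],[0,0,-0.97]],[[0.9,0.2,0],[0,0,-0.9]]])

```text
clock: 25.22
eef_pos: [0.5811, 0.259, 0.2618]
tool_rot: [0.723, 0.691, -0.0, 0.004]
wrist_force: [-0.3, 0.5, -1.6]
gripper_width: 0.0158
```

Emit:
apply_moves(steps=[[[0.85,0.25,0],[0,0,-0.8]],[[0.2,0.05,0],[0,0,-0.2]],[[0,0,0],[0,0,0]],[[0,0,0],[0,0,0]]])

```text
clock: 25.55
eef_pos: [0.5939, 0.2986, 0.2616]
tool_rot: [0.688, 0.726, -0.001, 0.003]
wrist_force: [0.7, 0.6, -0.6]
gripper_width: 0.0158
```

```bash
python3 - <<'E'
from h import *
st()
rows([.5937,.3018,.138],down(3.8),4)
t=snap("top","11"); crop(t,340,150,460,290,5,"pics/t11.png")
s=snap("side","11"); crop(s,150,160,310,380,3,"pics/s11.png")
E
```

```text
t 25.55 p [0.5939 0.2986 0.2616] y-ang 3.1 z [ 0.003 -0.005 -1.   ] F [ 0.7  0.6 -0.6] w 0.0158 j [ 0.04  0.6  -0.84  1.46  0.46  1.28 -0.79]
n 4 shift mm [  -0.2    3.2 -123.6] turn [ 0.2  0.3 -0.7]
[[[0.02,-0.0,0.77],[0.01,0.01,-0.03]],[[0.02,-0.0,0.77],[0.01,0.01,-0.03]],[[0.03,-0.0,0.77],[0.01,0.01,-0.03]],[[0.02,-0.0,0.78],[0.0,0.02,-0.03]]]
```

View pics/t11.png

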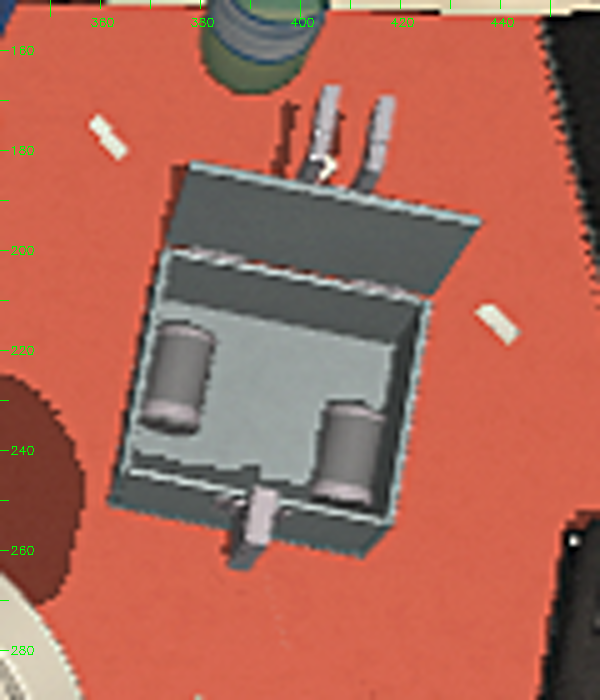

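View pics/s11.png

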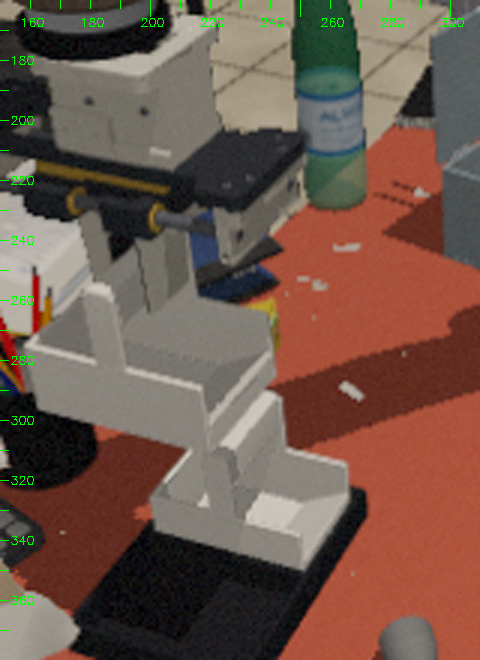

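Emit:
apply_moves(steps=[[[0.02,0,0.7],[0,0.03,-0.03]],[[0.02,0,0.77],[0,0.02,-0.03]],[[0.02,0,0.77],[0,0.02,-0.03]],[[0.02,0,0.5],[0,0,-0.03]],[[0,0,0.3],[0,0,0]],[[0,0,0],[0,0,0]],[[0,0,0],[0,0,0]],[[0,0,0],[0,0,0]]])

```text
clock: 26.32
eef_pos: [0.5966, 0.3014, 0.1431]
tool_rot: [0.684, 0.729, 0.004, 0.001]
wrist_force: [0.2, 0.0, -1.0]
gripper_width: 0.016
```

```bash
python3 - <<'E'
from h import *
st()
rows([.5937,.3018,.0745],down(3.8))
E
```

```text
t 26.32 p [0.5966 0.3014 0.1431] y-ang 3.6 z [ 0.007  0.006 -1.   ] F [ 0.2  0.  -1. ] w 0.016 j [ 0.02  0.71 -0.79  1.57  0.55  1.08 -0.84]
n 2 shift mm [ -2.9   0.4 -68.6] turn [ 0.4 -0.3 -0.2]
[[[0.0,-0.04,0.86],[0.03,-0.02,-0.01]],[[0.01,-0.04,0.86],[0.04,-0.03,-0.02]]]
```

Emit:
apply_moves(steps=[[[0,-0.03,0.2],[0.03,-0.03,-0.02]],[[0,-0.02,0.3],[0.03,-0.02,0]],[[0,0,0.3],[0,0,0]],[[0,0,0.15],[0,0,0]],[[0,0,0],[0,0,0]],[[0,0,0],[0,0,0]]])

```text
clock: 26.82
eef_pos: [0.5928, 0.3009, 0.102]
tool_rot: [0.683, 0.73, -0.002, -0.001]
wrist_force: [-1.1, -0.4, -1.7]
gripper_width: 0.0159
```

```bash
python3 - <<'E'
from h import *
st()
rows([.5937,.3018,.0745],down(3.8))
E
```

```text
t 26.82 p [0.5928 0.3009 0.102 ] y-ang 3.8 z [-0.004 -0.002 -1.   ] F [-1.1 -0.4 -1.7] w 0.0159 j [-0.    0.76 -0.76  1.59  0.58  1.03 -0.87]
n 1 shift mm [  0.9   0.9 -27.5] turn [-0.2  0.1  0. ]
[[[0.02,0.03,0.69],[-0.04,0.01,0.0]]]
```

Emit:
apply_moves(steps=[[[0.02,0.02,0.15],[0,0,0]],[[0,0,0.15],[0,0,0]],[[0,0,0.15],[0,0,0]],[[0,0,0.15],[0,0,0]],[[0,0,0.1],[0,0,0]],[[0,0,0],[0,0,0]],[[0,0,0],[0,0,0]]])

```text
clock: 27.4
eef_pos: [0.5941, 0.302, 0.0748]
tool_rot: [0.683, 0.73, -0.001, -0.0]
wrist_force: [1.1, -0.6, -1.3]
gripper_width: 0.0157
```

```bash
python3 - <<'E'
from h import *
st()
E
```

```text
t 27.4 p [0.5941 0.302  0.0748] y-ang 3.8 z [-0.002 -0.001 -1.   ] F [ 1.1 -0.6 -1.3] w 0.0157 j [-0.02  0.79 -0.74  1.6   0.61  0.99 -0.88]
```

Emit:
apply_moves(steps=[[[0,0,0],[0,0,0]],[[0,0,0],[0,0,0]],[[0,0,0],[0,0,0]],[[0,0,0],[0,0,0]],[[0,0,0],[0,0,0]],[[0,0,0],[0,0,0]],[[0,0,0],[0,0,0]],[[0,0,0],[0,0,0]],[[0,0,0],[0,0,0]]], gripper=-1)

```text
clock: 28.15
eef_pos: [0.5941, 0.302, 0.0752]
tool_rot: [0.683, 0.73, -0.001, -0.0]
wrist_force: [-0.2, 0.0, 0.5]
gripper_width: 0.0714
```

Emit:
apply_moves(steps=[[[0,0,-0.3],[0,0,0]],[[0,0,-0.5],[0,0,0]],[[0,0,-0.8],[0,0,0]],[[0,0,-0.8],[0,0,0]],[[0,0,-0.8],[0,0,0]],[[-0.5,0,-0.8],[0,0,0.5]],[[-0.9,0,-0.4],[0,0,0.8]],[[-0.9,0,0],[0,0,0.8]],[[-0.9,0,0],[0,0,0.8]],[[-0.9,0,0],[0,0,0.8]]], gripper=-1)

```text
clock: 28.98
eef_pos: [0.5802, 0.1382, 0.2528]
tool_rot: [0.812, 0.583, -0.0, 0.0]
wrist_force: [1.5, -0.6, -1.0]
gripper_width: 0.0917
```

```bash
python3 - <<'E'
from h import *
st()
t=snap("top","12"); 
s=snap("side","12"); crop(s,150,260,310,400,4,"pics/s12.png"); crop(t,170,170,340,300,4,"pics/t12.png")
P,_=cloud(s,160,285,290,400); b=P[(P[:,2]>.1)&(P[:,2]<.115)]; b=b[(b[:,0]>.56)&(b[:,0]<.63)]
for m in(b[:,1]<.26,b[:,1]>.26): print(rect(b[m]),np.percentile(b[m][:,2],[50,90]))
E
```

```text
t 28.98 p [0.5802 0.1382 0.2528] y-ang -18.6 z [ 0.    -0.001 -1.   ] F [ 1.5 -0.6 -1. ] w 0.0917 j [ 0.31  0.46 -0.79  1.65  0.35  1.18 -0.89]
(array([601.1, 217.9]), 19.6, 80.1, 3.8, 240) [0.10613549 0.10765294]
(array([593.8, 304.1]), 18.6, 78.4, 3.8, 307) [0.10646626 0.10797683]
```

View pics/s12.png

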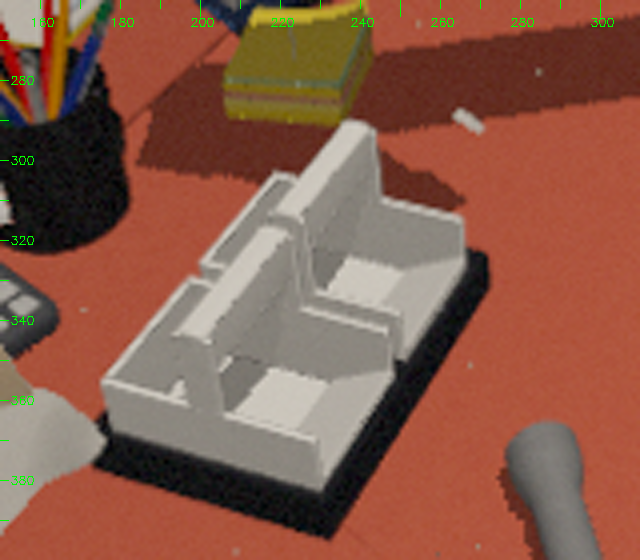

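View pics/t12.png

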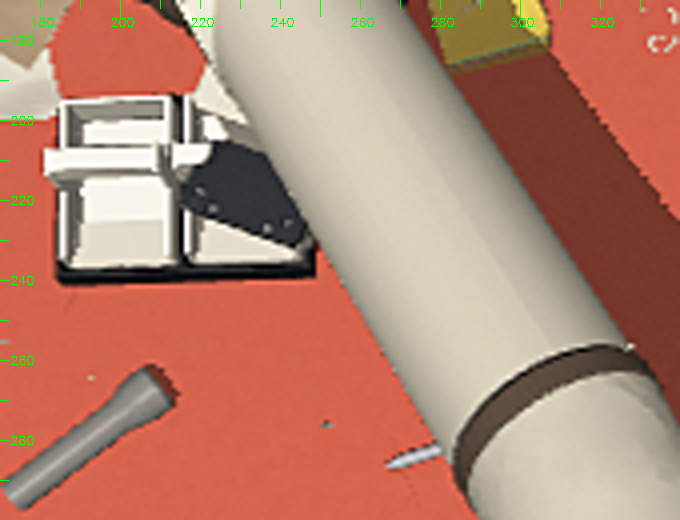

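```bash
python3 - <<'E'
from h import *
t=load("top0"); s=load("side0")
P,uv=cloud(t,375,105,420,172)
for z in np.arange(0,.3,.04):
    Q=P[(P[:,2]>z)&(P[:,2]<z+.04)]
    if len(Q)>5: print(round(z,2),len(Q),Q.min(0).round(3),Q.max(0).round(3))
Pb,_=cloud(s,245,125,275,232); Q=Pb[(Pb[:,1]>-.3)&(Pb[:,1]<.1)]
for z in np.arange(0,.3,.04):
    q=Q[(Q[:,2]>z)&(Q[:,2]<z+.04)]
    if len(q)>5: print("s",round(z,2),len(q),np.percentile(q,5,0).round(3),np.percentile(q,95,0).round(3))
from box import B
p=np.load("box.npy")
for q in((-.055,-.11,.2),(.055,-.11,.2),(0,-.065,.1)): print(q,B(p)(q).round(3))
E
```

```text
0.0 300 [ 0.75  -0.325  0.   ] [ 0.813 -0.194  0.039]
0.04 106 [ 0.753 -0.27   0.04 ] [ 0.79  -0.205  0.079]
0.08 117 [ 0.755 -0.266  0.08 ] [ 0.794 -0.205  0.119]
0.12 140 [ 0.753 -0.269  0.121] [ 0.801 -0.205  0.16 ]
0.16 194 [ 0.755 -0.268  0.16 ] [ 0.802 -0.206  0.2  ]
0.2 205 [ 0.675 -0.265  0.2  ] [ 0.801 -0.211  0.24 ]
0.24 151 [ 0.665 -0.278  0.24 ] [ 0.801 -0.218  0.277]
0.28 162 [ 0.771 -0.254  0.281] [ 0.807 -0.223  0.311]
s 0.0 307 [ 0.754 -0.26   0.001] [ 0.81  -0.204  0.036]
s 0.04 256 [ 0.758 -0.242  0.042] [ 0.809 -0.206  0.078]
s 0.08 268 [ 0.758 -0.243  0.082] [ 0.809 -0.206  0.119]
s 0.12 278 [ 0.758 -0.243  0.122] [ 0.808 -0.206  0.159]
s 0.16 301 [ 0.76  -0.244  0.162] [ 0.809 -0.207  0.198]
s 0.2 269 [ 0.765 -0.245  0.202] [ 0.805 -0.213  0.238]
s 0.24 167 [ 0.773 -0.243  0.242] [ 0.799 -0.222  0.278]
s 0.28 123 [ 0.775 -0.248  0.283] [ 0.801 -0.223  0.305]
(-0.055, -0.11, 0.2) [ 0.662 -0.315  0.2  ]
(0.055, -0.11, 0.2) [ 0.68  -0.207  0.2  ]
(0, -0.065, 0.1) [ 0.627 -0.253  0.1  ]
```

```bash
python3 - <<'E'
from h import *
rows([.5,-.33,.33],down(-9.8))
from box import B
p=np.load("box.npy")
print(B(p)((-.06,-.115,.33)))
rows(B(p)((-.06,-.115,.33)),down(-9.8),None,np.array([.5,-.33,.33]),down(-9.8))
E
```

```text
n 12 shift mm [ -80.1 -461.4   78.2] turn [-0.   0.4 -9.3]
[[[-0.96,0.16,-0.16],[-0.0,0.01,-0.13]],[[-0.97,0.14,-0.16],[-0.0,0.01,-0.13]],[[-0.97,0.13,-0.16],[-0.0,0.0,-0.13]],[[-0.97,0.12,-0.16],[-0.0,0.01,-0.13]],[[-0.97,0.1,-0.16],[-0.0,0.0,-0.13]],[[-0.97,0.09,-0.16],[-0.0,0.01,-0.13]],[[-0.97,0.08,-0.16],[-0.0,0.0,-0.13]],[[-0.97,0.06,-0.16],[-0.0,0.01,-0.13]],[[-0.98,0.05,-0.16],[-0.0,0.0,-0.13]],[[-0.98,0.04,-0.16],[-0.0,0.01,-0.12]]]
[[[-0.97,0.02,-0.16],[-0.0,0.0,-0.13]],[[-0.98,0.02,-0.15],[-0.0,0.01,-0.12]]]
[ 0.66567529 -0.32111698  0.33      ]
n 5 shift mm [165.7   8.9   0. ] turn [0. 0. 0.]
[[[0.18,0.81,0.0],[0.0,0.0,0.0]],[[0.19,0.81,0.0],[0.0,0.0,0.0]],[[0.18,0.81,0.0],[0.0,0.0,0.0]],[[0.19,0.81,0.0],[0.0,0.0,0.0]],[[0.18,0.8,0.0],[0.0,0.0,0.0]]]
```

Emit:
apply_moves(steps=[[[-0.6,0.15,-0.2],[0,0,0]],[[-0.95,0.15,-0.2],[0,0,-0.15]],[[-0.95,0.15,-0.2],[0,0,-0.15]],[[-0.95,0.1,-0.2],[0,0,-0.15]],[[-0.95,0.1,-0.2],[0,0,-0.15]],[[-0.95,0.1,-0.2],[0,0,-0.15]],[[-0.95,0.1,-0.2],[0,0,-0.15]],[[-0.95,0.05,-0.2],[0,0,-0.15]],[[-0.95,0.05,-0.2],[0,0,-0.15]],[[-0.95,0.05,-0.2],[0,0,-0.15]]], gripper=1, newtons=20)

```text
clock: 29.92
eef_pos: [0.5232, -0.2254, 0.3334]
tool_rot: [0.767, 0.642, -0.001, 0.0]
wrist_force: [0.0, -0.6, 0.3]
gripper_width: 0.0295
```

Emit:
apply_moves(steps=[[[-0.95,0.05,0],[0,0,-0.15]],[[-0.95,0.05,0],[0,0,0]],[[-0.5,0,0],[0,0,0]],[[0,0,0],[0,0,0]],[[0,0,0],[0,0,0]]])

```text
clock: 30.33
eef_pos: [0.511, -0.3205, 0.3322]
tool_rot: [0.763, 0.646, -0.001, -0.0]
wrist_force: [0.5, 0.2, 0.5]
gripper_width: 0.0013
```

```bash
python3 - <<'E'
from h import *
st()
from box import B
p=np.load("box.npy")
rows(B(p)((-.06,-.118,.325)),down(-9.8))
E
```

```text
t 30.33 p [ 0.511  -0.3205  0.3322] y-ang -9.5 z [-0.002 -0.    -1.   ] F [0.5 0.2 0.5] w 0.0013 j [ 1.04  0.38 -0.7   1.53  0.25  1.32  0.15]
n 4 shift mm [157.6  -1.1  -7.2] turn [-0.1  0.   0.3]
[[[0.16,0.97,0.04],[-0.0,0.0,0.01]],[[0.16,0.97,0.04],[-0.01,0.0,0.01]],[[0.15,0.98,0.05],[-0.0,0.0,0.01]],[[0.16,0.97,0.05],[-0.01,0.01,0.02]]]
```

Emit:
apply_moves(steps=[[[0.12,0.8,0],[0,0,0]],[[0.16,0.9,0],[0,0,0]],[[0.16,0.9,0],[0,0,0]],[[0.16,0.9,0],[0,0,0]],[[0.05,0.4,0],[0,0,0]],[[0,0,0],[0,0,0]],[[0,0,0],[0,0,0]]])

```text
clock: 30.92
eef_pos: [0.671, -0.3156, 0.3314]
tool_rot: [0.761, 0.649, -0.0, -0.001]
wrist_force: [-0.5, -0.4, -1.1]
gripper_width: 0.0003
```

```bash
python3 - <<'E'
from h import *
st()
from box import B
p=np.load("box.npy")
rows(B(p)((-.06,-.115,.207)),down(-9.8))
t=snap("top","13"); s=snap("side","13"); crop(s,240,40,420,200,4,"pics/s13.png"); 
E
```

```text
t 30.92 p [ 0.671  -0.3156  0.3314] y-ang -9.1 z [-0.002  0.001 -1.   ] F [-0.5 -0.4 -1.1] w 0.0003 j [ 0.76  0.66 -0.66  1.13  0.38  1.47  0.01]
n 4 shift mm [  -5.3   -5.5 -124.4] turn [-0.1 -0.1  0.7]
[[[-0.04,-0.03,0.78],[-0.0,-0.0,0.03]],[[-0.04,-0.02,0.78],[-0.01,-0.0,0.03]],[[-0.04,-0.03,0.78],[-0.0,-0.0,0.03]],[[-0.04,-0.02,0.77],[-0.01,-0.01,0.03]]]
```

View pics/s13.png

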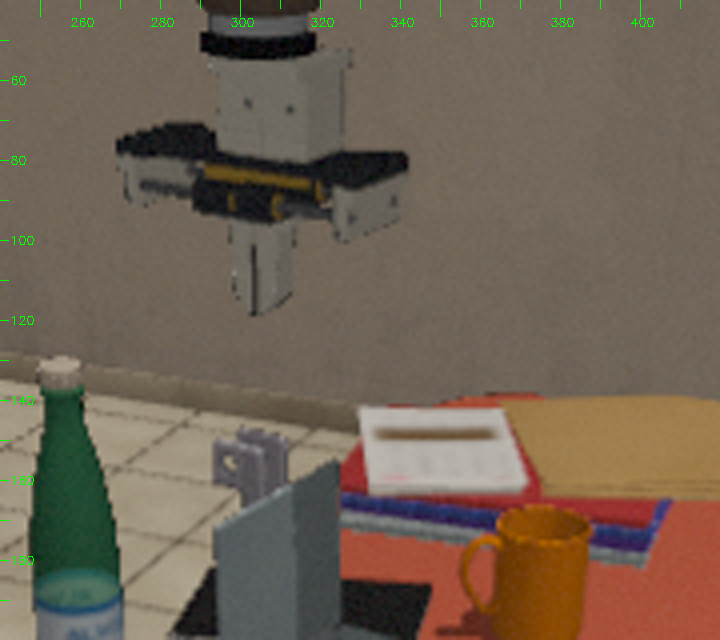

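Emit:
apply_moves(steps=[[[-0.1,0,0.6],[0,0,0.05]],[[-0.05,0,0.75],[0,0,0.05]],[[0,0,0.75],[0,0,0]],[[0,0,0.7],[0,0,0]],[[0,0,0.3],[0,0,0]],[[0,0,0],[0,0,0]],[[0,0,0],[0,0,0]]])

```text
clock: 31.6
eef_pos: [0.6678, -0.3259, 0.2087]
tool_rot: [0.766, 0.643, -0.001, -0.0]
wrist_force: [-0.3, -0.5, 1.1]
gripper_width: 0.0005
```

```bash
python3 - <<'E'
from h import *
st()
from box import B
p=np.load("box.npy")
P,R,_=pose(); d=P-B(p)((0,0,0)); a=p[2]; print("box coords",np.round([d[0]*np.cos(a)+d[1]*np.sin(a),-d[0]*np.sin(a)+d[1]*np.cos(a),d[2]],4))
t=snap("top","14"); s=snap("side","14"); crop(s,240,100,400,240,5,"pics/s14.png"); crop(t,340,130,480,260,5,"pics/t14.png")
E
```

```text
t 31.6 p [ 0.6678 -0.3259  0.2087] y-ang -10.0 z [-0.002 -0.001 -1.   ] F [-0.3 -0.5  1.1] w 0.0005 j [ 0.78  0.73 -0.63  1.29  0.43  1.26 -0.03]
box coords [-0.0644 -0.1179  0.2087]
```

View pics/s14.png

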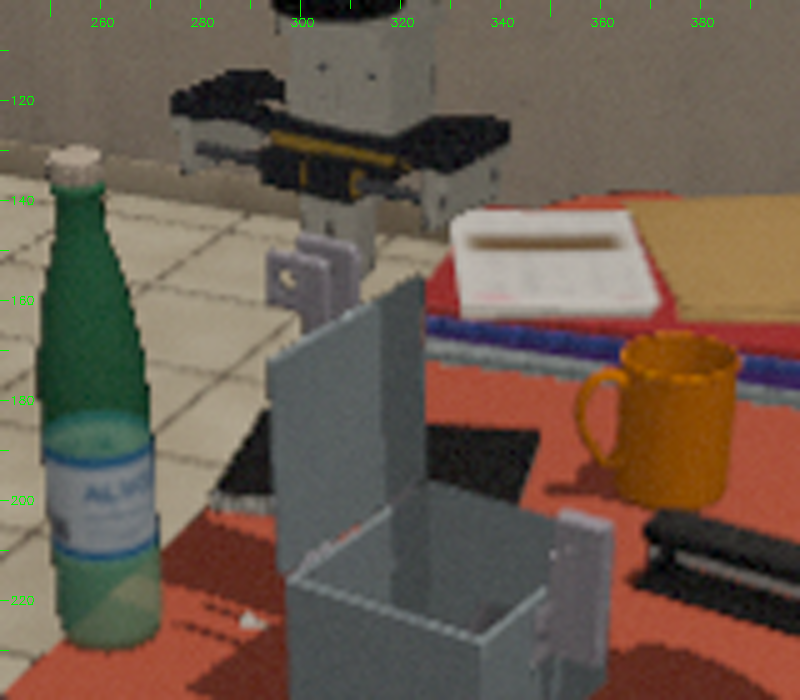

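View pics/t14.png

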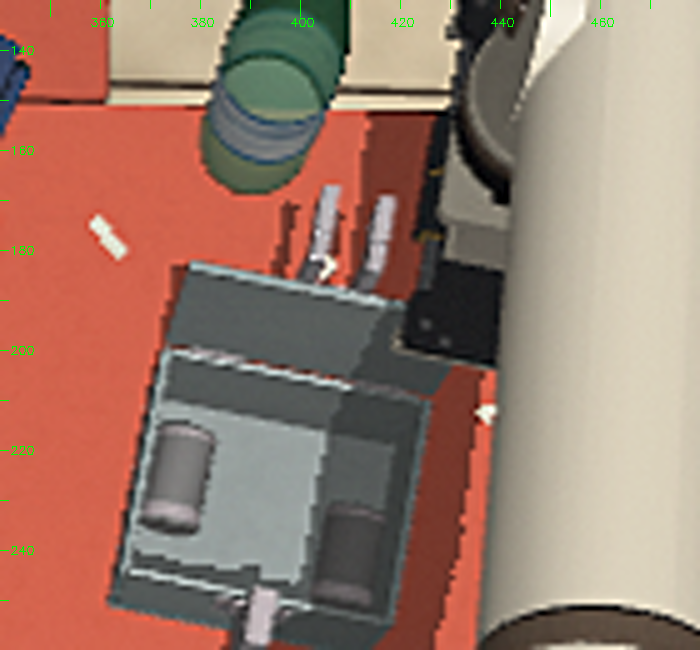

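Emit:
apply_moves(steps=[[[0.1,-0.35,0.1],[0,0,0]],[[0,-0.35,0.12],[0,0,0]],[[0,-0.33,0.02],[0,0,0]],[[0,-0.32,0.03],[0,0,0]],[[0,-0.31,0.1],[0,0,0]],[[0,-0.31,0.1],[0,0,0]],[[0,0,0],[0,0,0]],[[0,0,0],[0,0,0]]])

```text
clock: 32.37
eef_pos: [0.5921, -0.3085, 0.1912]
tool_rot: [0.766, 0.643, -0.001, 0.001]
wrist_force: [0.2, -0.1, -0.1]
gripper_width: 0.0004
```

```bash
cat >> h.py <<'E'
def bc():
    p=np.load("box.npy"); P,R,_=pose(); d=P-np.array([p[0],p[1],0]); a=p[2]
    print("box coords",np.round([d[0]*np.cos(a)+d[1]*np.sin(a),-d[0]*np.sin(a)+d[1]*np.cos(a),d[2]],4))
E
python3 - <<'E'
from h import *
st(); bc()
s=snap("side","15"); crop(s,240,100,400,240,5,"pics/s15.png")
E
```

```text
t 32.37 p [ 0.5921 -0.3085  0.1912] y-ang -10.0 z [ 0.    -0.003 -1.   ] F [ 0.2 -0.1 -0.1] w 0.0004 j [ 0.88  0.62 -0.65  1.53  0.4   1.13 -0.03]
box coords [-0.0602 -0.0403  0.1912]
```

View pics/s15.png

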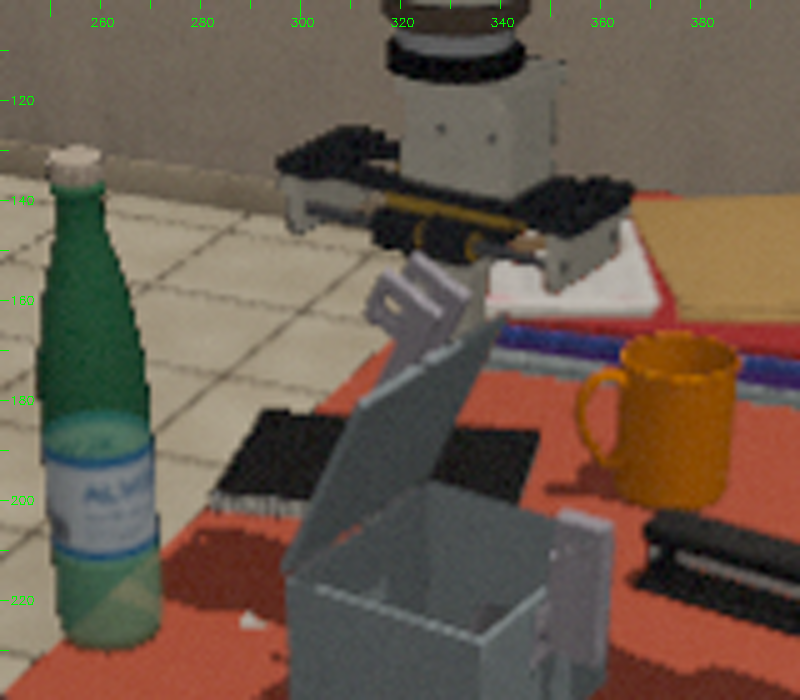

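Emit:
apply_moves(steps=[[[0,-0.27,0.18],[0,0,0]],[[0,-0.27,0.2],[0,0,0]],[[0,-0.22,0.25],[0,0,0]],[[0,-0.21,0.25],[0,0,0]],[[0,-0.14,0.29],[0,0,0]],[[0,-0.14,0.29],[0,0,0]],[[0,-0.06,0.3],[0,0,0]],[[0,-0.06,0.25],[0,0,0]],[[0,0,0.1],[0,0,0]],[[0,0,0],[0,0,0]]])

```text
clock: 33.25
eef_pos: [0.5376, -0.2987, 0.1062]
tool_rot: [0.766, 0.643, -0.002, 0.0]
wrist_force: [-5.1, 2.1, 13.0]
gripper_width: 0.0006
```

```bash
python3 - <<'E'
from h import *
st(); bc()
s=snap("side","16"); crop(s,240,100,400,240,5,"pics/s16.png")
E
```

```text
t 33.25 p [ 0.5376 -0.2987  0.1062] y-ang -10.0 z [-0.003 -0.002 -1.   ] F [-5.1  2.1 13. ] w 0.0006 j [ 0.92  0.63 -0.63  1.73  0.45  0.93 -0.06]
box coords [-0.0598  0.015   0.1062]
```

View pics/s16.png

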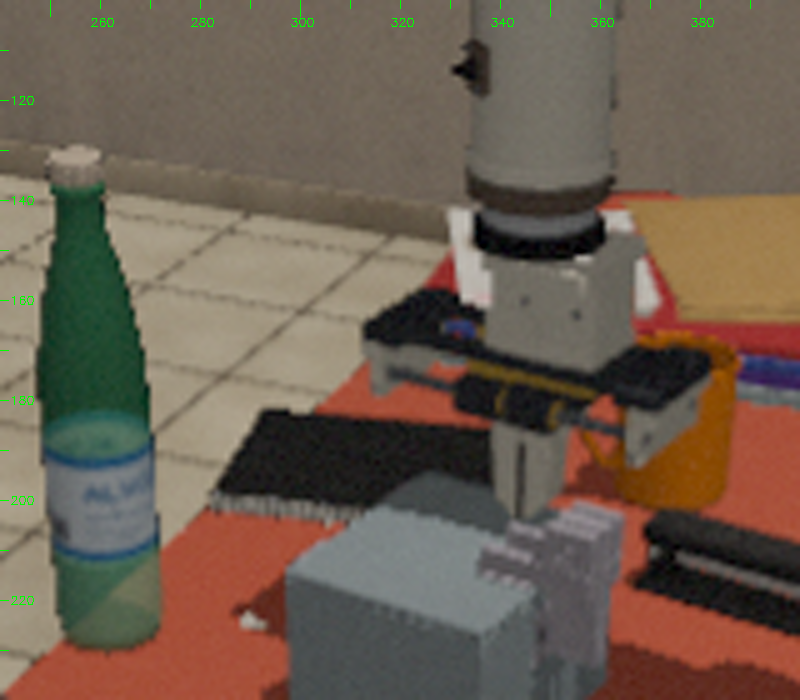

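Emit:
apply_moves(steps=[[[0,0,0.05],[0,0,0]],[[0,0,0],[0,0,0]],[[0,0,0],[0,0,0]]])

```text
clock: 33.55
eef_pos: [0.5377, -0.2988, 0.106]
tool_rot: [0.766, 0.643, -0.002, 0.0]
wrist_force: [-9.5, 3.6, 26.1]
gripper_width: 0.0003
```

Emit:
apply_moves(steps=[[[0,0,-0.3],[0,0,0]],[[0,0,-0.6],[0,0,0]],[[0,0,-0.8],[0,0,0]],[[-0.5,-0.5,-0.8],[0,0,0]],[[-0.6,-0.7,0],[0,0,0]],[[-0.6,-0.7,0],[0,0,0]],[[0,0,0],[0,0,0]]], gripper=-1)

```text
clock: 34.13
eef_pos: [0.4444, -0.3584, 0.2019]
tool_rot: [0.769, 0.639, -0.004, -0.0]
wrist_force: [-1.5, -0.3, -1.4]
gripper_width: 0.0424
```

```bash
python3 - <<'E'
from h import *
st(); bc()
s=snap("side","17"); crop(s,280,180,400,280,6,"pics/s17.png")
t=snap("top","17"); crop(t,340,150,460,280,6,"pics/t17.png");crop(t,230,220,360,320,6,"pics/t17b.png"); cv2.imwrite("pics/t17full.png",t["pixels"])
E
```

```text
t 34.13 p [ 0.4444 -0.3584  0.2019] y-ang -10.5 z [-0.007 -0.005 -1.   ] F [-1.5 -0.3 -1.4] w 0.0424 j [ 1.16  0.44 -0.68  1.77  0.32  1.05  0.18]
box coords [-0.1345  0.0966  0.2019]
```

View pics/s17.png

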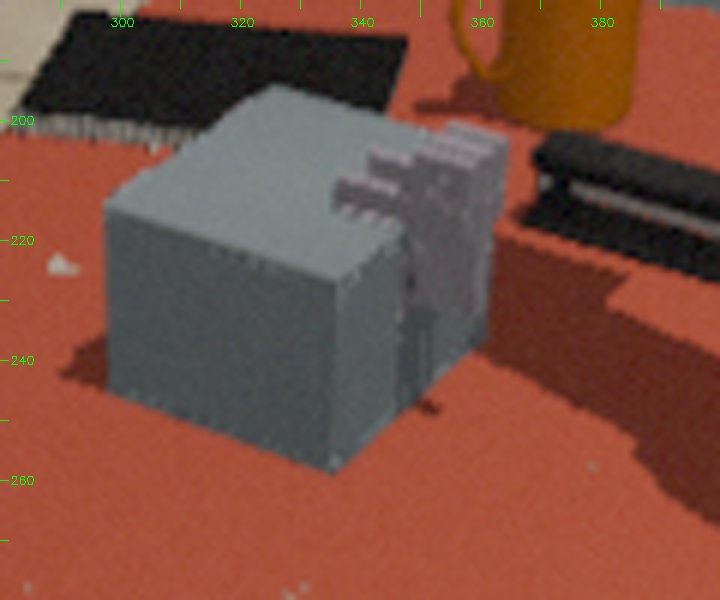

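View pics/t17full.png

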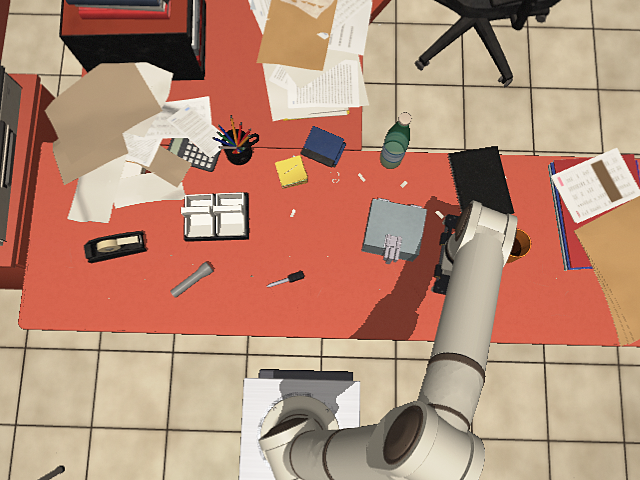

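View pics/t17b.png

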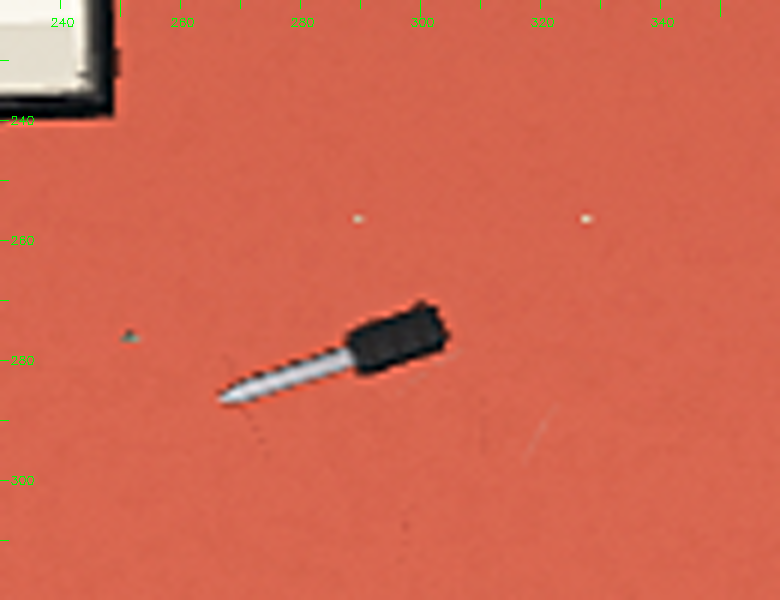

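```bash
python3 - <<'E'
from h import *
t=load("top17"); s=load("side17")
for n,z in(((296,276.5),.012),((266.3,286.3),.010)):
    X=onz(t,*n,z); print(X.round(4), proj(s,[X]).round(1))
u=proj(s,[onz(t,296,276.5,.01)])[0].astype(int); crop(s,u[0]-40,u[1]-35,u[0]+50,u[1]+45,8,"pics/s17p.png")
E
```

```text
[0.4294 0.0256 0.012 ] [[339.6 302.5]]
[0.3996 0.108  0.01  ] [[339.  328.7]]
```

View pics/s17p.png

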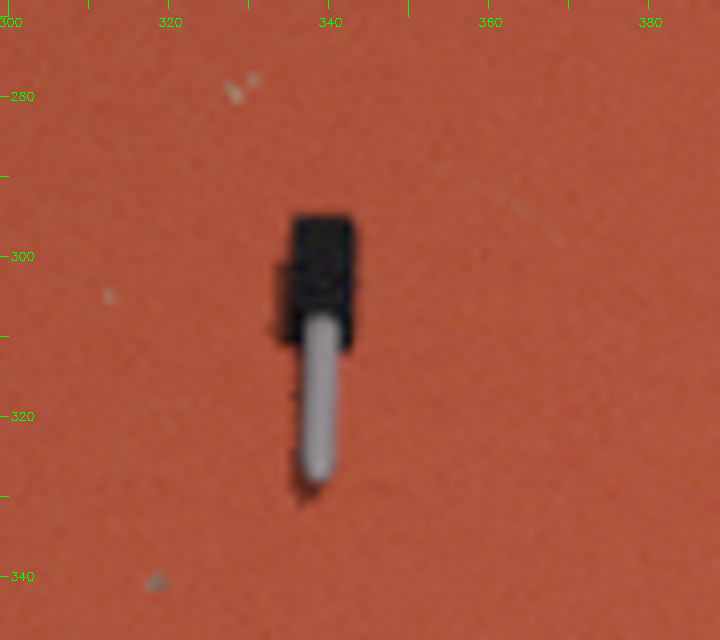

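```bash
python3 - <<'E'
from h import *
st(); rows([.4294,.0256,.15],down(19.9))
E
```

```text
t 34.23 p [ 0.4498 -0.3538  0.2021] y-ang -10.2 z [-0.002 -0.002 -1.   ] F [ 0.4 -0.   0.1] w 0.0507 j [ 1.15  0.44 -0.69  1.77  0.32  1.05  0.17]
n 10 shift mm [-20.4 379.4 -52.1] turn [ -0.2   0.1 -30.1]
[[[0.92,-0.22,0.13],[-0.0,0.0,-0.5]],[[0.94,-0.17,0.13],[-0.0,0.0,-0.5]],[[0.94,-0.12,0.13],[-0.0,0.0,-0.5]],[[0.95,-0.07,0.13],[-0.0,0.0,-0.5]],[[0.95,-0.02,0.13],[-0.0,0.0,-0.5]],[[0.95,0.03,0.13],[-0.01,0.0,-0.5]],[[0.95,0.08,0.13],[-0.0,0.0,-0.51]],[[0.94,0.13,0.13],[-0.01,0.0,-0.5]],[[0.93,0.17,0.12],[-0.0,0.01,-0.51]],[[0.92,0.23,0.13],[-0.01,0.0,-0.5]]]
```

Emit:
apply_moves(steps=[[[0.9,-0.22,0],[0,0,-0.5]],[[0.92,-0.17,0],[0,0,-0.5]],[[0.94,-0.12,0],[0,0,-0.5]],[[0.95,-0.07,0],[0,0,-0.5]],[[0.95,-0.02,0],[0,0,-0.5]],[[0.95,0.03,0.1],[0,0,-0.5]],[[0.95,0.08,0.3],[0,0,-0.5]],[[0.94,0.13,0.3],[0,0,-0.5]],[[0.9,0.17,0.3],[0,0,-0.5]],[[0.9,0.2,0.3],[0,0,-0.5]]], gripper=-1)

```text
clock: 35.07
eef_pos: [0.4292, 0.0271, 0.1497]
tool_rot: [0.571, 0.821, -0.0, -0.0]
wrist_force: [1.5, 0.2, 0.8]
gripper_width: 0.0918
```

Emit:
apply_moves(steps=[[[0,0,0],[0,0,0]],[[0,0,0],[0,0,0]]])

```text
clock: 35.23
eef_pos: [0.4285, 0.028, 0.1496]
tool_rot: [0.57, 0.822, -0.0, -0.001]
wrist_force: [0.6, -1.0, -0.4]
gripper_width: 0.0919
```

```bash
python3 - <<'E'
from h import *
st(); rows([.4294,.0256,.06],down(19.9))
t=snap("top","18"); s=snap("side","18"); crop(s,290,230,390,350,6,"pics/s18.png")
E
```

```text
t 35.23 p [0.4285 0.028  0.1496] y-ang 20.5 z [-0.003  0.001 -1.   ] F [ 0.6 -1.  -0.4] w 0.0919 j [ 0.72  0.32 -0.96  2.14  0.35  0.85 -0.09]
n 3 shift mm [  0.9  -2.4 -89.6] turn [-0.1 -0.1  0.6]
[[[-0.02,0.0,0.75],[-0.01,-0.01,0.03]],[[-0.02,0.0,0.74],[-0.0,-0.0,0.04]],[[-0.03,0.0,0.75],[-0.01,-0.01,0.03]]]
```

View pics/s18.png

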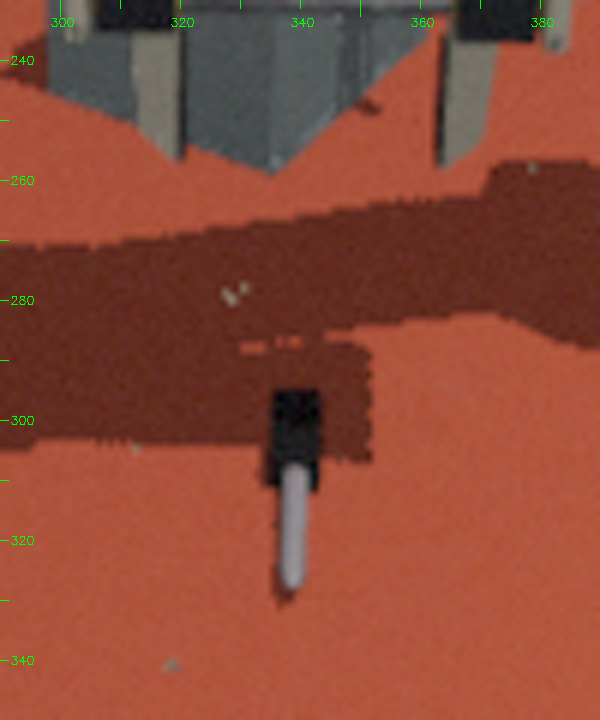

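Emit:
apply_moves(steps=[[[-0.05,0,0.6],[0,0,0.08]],[[-0.02,0.0,0.75],[0,0,0]],[[0,0,0.75],[0,0,0]],[[0,0,0.75],[0,0,0]],[[0,0,0.4],[0,0,0]],[[0,0,0],[0,0,0]],[[0,0,0],[0,0,0]],[[0,0,0],[0,0,0]]])

```text
clock: 36.0
eef_pos: [0.4306, 0.0203, 0.0207]
tool_rot: [0.578, 0.816, -0.001, 0.0]
wrist_force: [0.7, -0.1, 0.1]
gripper_width: 0.0921
```

```bash
python3 - <<'E'
from h import *
st(); rows([.4294,.0256,.004],down(19.9))
E
```

```text
t 36.0 p [0.4306 0.0203 0.0207] y-ang 19.4 z [-0.    -0.001 -1.   ] F [ 0.7 -0.1  0.1] w 0.0921 j [ 0.5   0.55 -0.72  2.21  0.66  0.6  -0.37]
n 1 shift mm [ -1.2   5.3 -16.7] turn [-0.   0.1 -0.5]
[[[0.13,0.02,0.42],[-0.01,0.01,-0.08]]]
```

Emit:
apply_moves(steps=[[[0.1,0,0.15],[0,0,-0.08]],[[0,0,0.13],[0,0,0]],[[0,0,0.1],[0,0,0]],[[0,0,0],[0,0,0]],[[0,0,0],[0,0,0]],[[0,0,0],[0,0,0]]])

```text
clock: 36.5
eef_pos: [0.4281, 0.0246, 0.0047]
tool_rot: [0.573, 0.819, -0.001, -0.0]
wrist_force: [-0.5, -0.3, -1.1]
gripper_width: 0.0918
```

```bash
python3 - <<'E'
from h import *
st(); rows([.4294,.0256,.004],down(19.9))
E
```

```text
t 36.5 p [0.4281 0.0246 0.0047] y-ang 20.0 z [-0.002 -0.001 -1.   ] F [-0.5 -0.3 -1.1] w 0.0918 j [ 0.46  0.58 -0.69  2.22  0.7   0.57 -0.4 ]
n 1 shift mm [ 1.3  1.  -0.7] turn [-0.1  0.   0.1]
[[[0.01,0.04,0.02],[-0.02,0.0,0.02]]]
```

Emit:
apply_moves(steps=[[[0,0,0.05],[0,0,0]],[[0,0,0],[0,0,0]],[[0,0,0],[0,0,0]],[[0,0,0],[0,0,0]],[[0,0,0],[0,0,0]],[[0,0,0],[0,0,0]],[[0,0,0],[0,0,0]],[[0,0,0],[0,0,0]],[[0,0,0],[0,0,0]],[[0,0,0],[0,0,0]]], gripper=1, newtons=50)

```text
clock: 37.33
eef_pos: [0.428, 0.0246, 0.0026]
tool_rot: [0.573, 0.819, -0.001, -0.0]
wrist_force: [-0.4, 0.3, -0.4]
gripper_width: 0.0296
```

Emit:
apply_moves(steps=[[[0,0,0],[0,0,0]],[[0,0,0],[0,0,0]],[[0,0,0],[0,0,0]],[[0,0,0],[0,0,0]],[[0,0,0],[0,0,0]],[[0,0,0],[0,0,0]]])

```text
clock: 37.83
eef_pos: [0.428, 0.0245, 0.0026]
tool_rot: [0.574, 0.819, -0.001, -0.0]
wrist_force: [0.3, -0.9, -0.3]
gripper_width: 0.0192
```

```bash
python3 - <<'E'
from h import *
st()
E
```

```text
t 37.83 p [0.428  0.0245 0.0026] y-ang 20.0 z [-0.002 -0.001 -1.   ] F [ 0.3 -0.9 -0.3] w 0.0192 j [ 0.46  0.59 -0.68  2.22  0.71  0.57 -0.41]
```

Emit:
apply_moves(steps=[[[0,0,-0.3],[0,0,0]],[[0,0,-0.6],[0,0,0]],[[0,0,-0.8],[0,0,0]],[[0,0,-0.8],[0,0,0]],[[0,0,-0.8],[0,0,0]],[[0,0,-0.8],[0,0,0]],[[0,0,-0.6],[0,0,0]],[[0,0,-0.4],[0,0,0]],[[0,0,0],[0,0,0]]])

```text
clock: 38.58
eef_pos: [0.4305, 0.0249, 0.2095]
tool_rot: [0.574, 0.819, -0.0, 0.002]
wrist_force: [0.4, 0.4, -0.7]
gripper_width: 0.0192
```

```bash
python3 - <<'E'
from h import *
from box import B
st(); p=np.load("box.npy")
print(B(p)((-.13,.083,.2)))
rows(B(p)((-.13,.083,.2)),down(-9.8))
s=snap("side","19"); crop(s,280,200,400,320,6,"pics/s19.png")
E
```

```text
t 38.58 p [0.4305 0.0249 0.2095] y-ang 20.0 z [ 0.004 -0.003 -1.   ] F [ 0.4  0.4 -0.7] w 0.0192 j [ 0.83  0.21 -1.05  2.08  0.22  0.97  0.02]
[ 0.45863581 -0.35631149  0.2       ]
n 10 shift mm [  28.1 -381.2   -9.5] turn [ 0.2  0.2 29.8]
[[[-0.92,-0.26,0.03],[0.0,0.0,0.5]],[[-0.93,-0.21,0.03],[0.0,0.0,0.5]],[[-0.94,-0.16,0.03],[0.0,0.0,0.5]],[[-0.95,-0.11,0.03],[0.0,0.0,0.5]],[[-0.95,-0.06,0.02],[0.01,0.0,0.49]],[[-0.96,-0.02,0.03],[0.01,0.01,0.5]],[[-0.96,0.04,0.02],[0.0,0.0,0.49]],[[-0.95,0.08,0.02],[0.01,0.01,0.5]],[[-0.95,0.13,0.03],[0.0,0.0,0.49]],[[-0.93,0.19,0.02],[0.01,0.01,0.5]]]
```

View pics/s19.png

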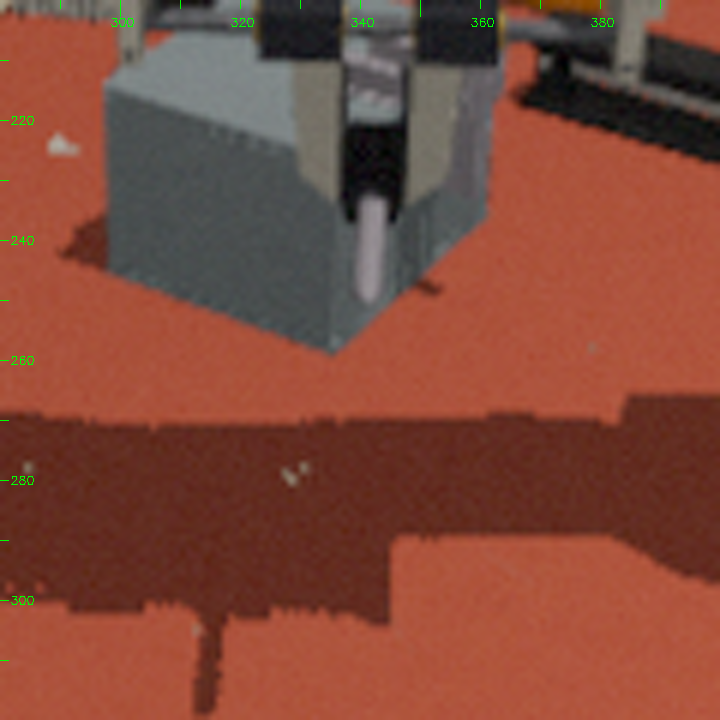

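Emit:
apply_moves(steps=[[[-0.6,-0.2,0],[0,0,0.4]],[[-0.9,-0.25,0],[0,0,0.5]],[[-0.9,-0.2,0],[0,0,0.5]],[[-0.95,-0.15,0],[0,0,0.5]],[[-0.95,-0.1,0],[0,0,0.5]],[[-0.95,-0.05,0],[0,0,0.5]],[[-0.95,0.0,0],[0,0,0.5]],[[-0.95,0.05,0],[0,0,0.5]],[[-0.95,0.1,0],[0,0,0.5]],[[-0.95,0.15,0],[0,0,0.5]]])

```text
clock: 39.47
eef_pos: [0.4426, -0.3431, 0.2046]
tool_rot: [0.763, 0.646, -0.002, -0.002]
wrist_force: [0.9, 0.8, 0.0]
gripper_width: 0.0197
```

Emit:
apply_moves(steps=[[[-0.5,0.1,0],[0,0,0.1]],[[0,0,0],[0,0,0]],[[0,0,0],[0,0,0]],[[0,0,0],[0,0,0]]])

```text
clock: 39.8
eef_pos: [0.4442, -0.3604, 0.2052]
tool_rot: [0.765, 0.643, -0.001, -0.002]
wrist_force: [0.1, 0.1, -0.6]
gripper_width: 0.0197
```

```bash
python3 - <<'E'
from h import *
from box import B
st(); bc(); p=np.load("box.npy")
rows(B(p)((-.13,.083,.1266)),down(-9.8),4)
E
```

```text
t 39.8 p [ 0.4442 -0.3604  0.2052] y-ang -9.9 z [-0.004  0.002 -1.   ] F [ 0.1  0.1 -0.6] w 0.0197 j [ 1.18  0.44 -0.7   1.76  0.32  1.06  0.19]
box coords [-0.1365  0.0965  0.2052]
n 4 shift mm [ 14.4   4.1 -78.6] turn [-0.2 -0.1 -0.1]
[[[0.04,0.09,0.49],[-0.01,-0.0,-0.0]],[[0.04,0.08,0.49],[-0.01,-0.0,-0.01]],[[0.04,0.09,0.49],[-0.01,-0.0,-0.0]],[[0.04,0.08,0.49],[-0.01,-0.01,-0.01]]]
```

Emit:
apply_moves(steps=[[[0.04,0.1,0.3],[0,0,0]],[[0.04,0.1,0.45],[0,0,0]],[[0.04,0.1,0.45],[0,0,0]],[[0.04,0.05,0.45],[0,0,0]],[[0,0,0.3],[0,0,0]],[[0,0,0],[0,0,0]],[[0,0,0],[0,0,0]],[[0,0,0],[0,0,0]]])

```text
clock: 40.47
eef_pos: [0.4599, -0.3583, 0.1296]
tool_rot: [0.766, 0.643, -0.001, 0.0]
wrist_force: [0.4, 0.0, 0.3]
gripper_width: 0.0197
```

```bash
python3 - <<'E'
from h import *
from box import B
st(); bc(); p=np.load("box.npy")
rows(B(p)((-.125,.083,.1266)),down(-9.8))
s=snap("side","20"); crop(s,300,160,420,260,6,"pics/s20.png")
t=snap("top","20"); crop(t,360,190,480,280,6,"pics/t20.png")
E
```

```text
t 40.47 p [ 0.4599 -0.3583  0.1296] y-ang -9.9 z [-0.001 -0.002 -1.   ] F [0.4 0.  0.3] w 0.0197 j [ 1.11  0.55 -0.65  1.8   0.41  0.93  0.11]
box coords [-0.1317  0.0814  0.1296]
n 1 shift mm [-0.5  6.9 -3. ] turn [-0.1  0.1 -0.1]
[[[0.17,-0.04,0.07],[-0.01,0.02,-0.02]]]
```

View pics/s20.png

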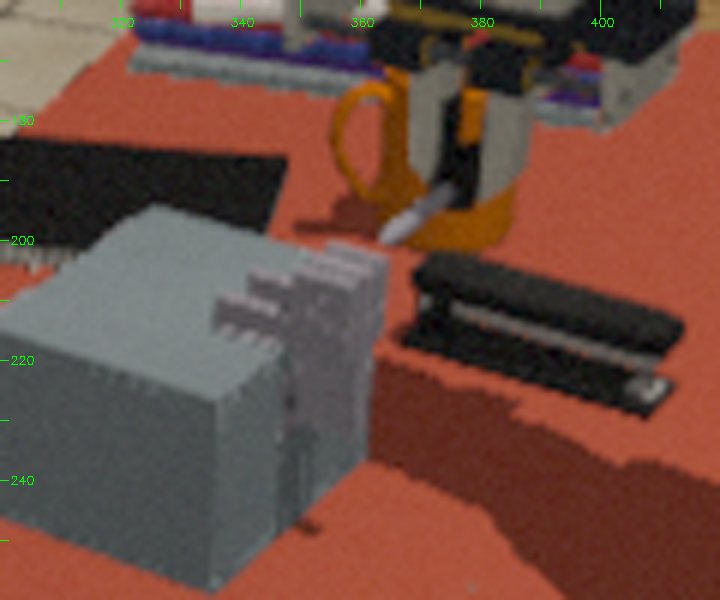

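View pics/t20.png

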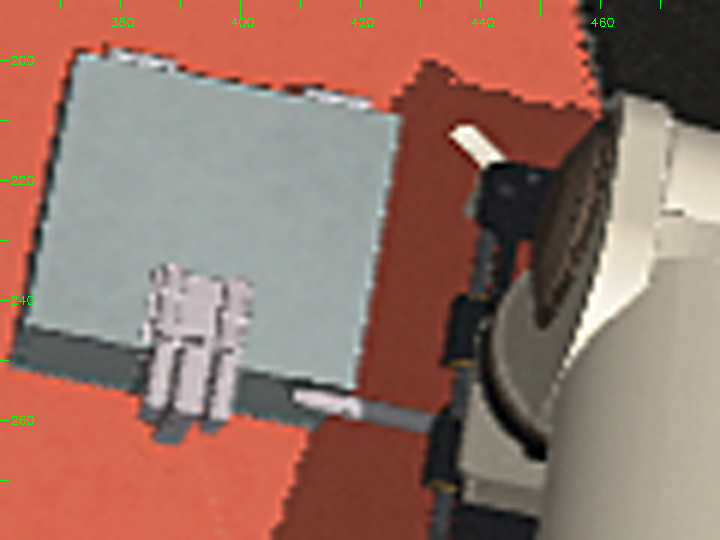

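```bash
cat > ov.py <<'E'
from h import *
from itertools import product
def overlay(f,p,rc,out,tip=None,lid=0.0):
    from box import B,L
    x0,y0,x1,y1,s_=rc; im=cv2.resize(f["pixels"][y0:y1,x0:x1],None,fx=s_,fy=s_,interpolation=cv2.INTER_CUBIC)
    pp=np.array([p[0],p[1],p[2],lid])
    def pt(W): 
        u=proj(f,[W])[0]; return tuple(int(round(v)) for v in ((u+.5-np.array([x0,y0]))*s_-.5))
    def bx(x,y,z,l,col):
        c=list(product(x,y,z)); w=[B(pp)(L(pp,q) if l else q) for q in c]
        for i in range(8):
            for j in range(i):
                if sum(a!=b for a,b in zip(c[i],c[j]))==1: cv2.line(im,pt(w[i]),pt(w[j]),col,1)
    bx((-.075,.075),(-.065,.065),(0,.1),0,(0,255,0)); bx((-.075,.075),(0,.13),(0,.006),1,(255,0,255))
    bx((.010,.018),(.13,.163),(.006,.046),1,(0,255,255)); bx((-.010,-.018),(.13,.163),(.006,.046),1,(0,255,255))
    bx((-.006,.006),(.068,.098),(.1,.146),0,(255,255,0))
    if tip is not None:
        for a,b in tip: cv2.line(im,pt(a),pt(b),(255,0,0),1)
    cv2.imwrite(out,im)
def pinlines(dx=0.0,dz=.0074):
    P,R,_=pose(); ax=R.apply([1,0,0]); up=-R.apply([0,0,1]); sd=R.apply([0,1,0])
    c=P+up*dz+ax*dx; tip=c+ax*.086
    print("tip",tip.round(4))
    return [(c,tip),(tip-ax*.02-sd*.005,tip-ax*.008-sd*.005),(tip-ax*.06-sd*.005,tip-ax*.008-sd*.005),(tip-ax*.06+sd*.005,tip-ax*.008+sd*.005),(tip-sd*.005,tip+sd*.005)]
E
python3 - <<'E'
from ov import *
p=np.load("box.npy"); pl=pinlines(.001)
overlay(load("top20"),p,(360,190,450,270,8),"pics/o20t.png",pl)
overlay(load("side20"),p,(310,170,400,260,8),"pics/o20s.png",pl)
E
```

```text
tip [ 0.4752 -0.2732  0.1373]
```

View pics/o20t.png

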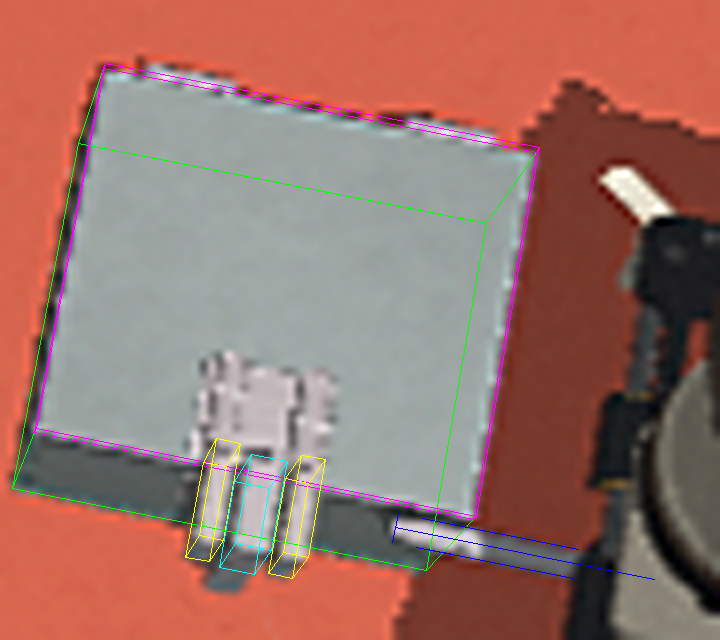

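View pics/o20s.png

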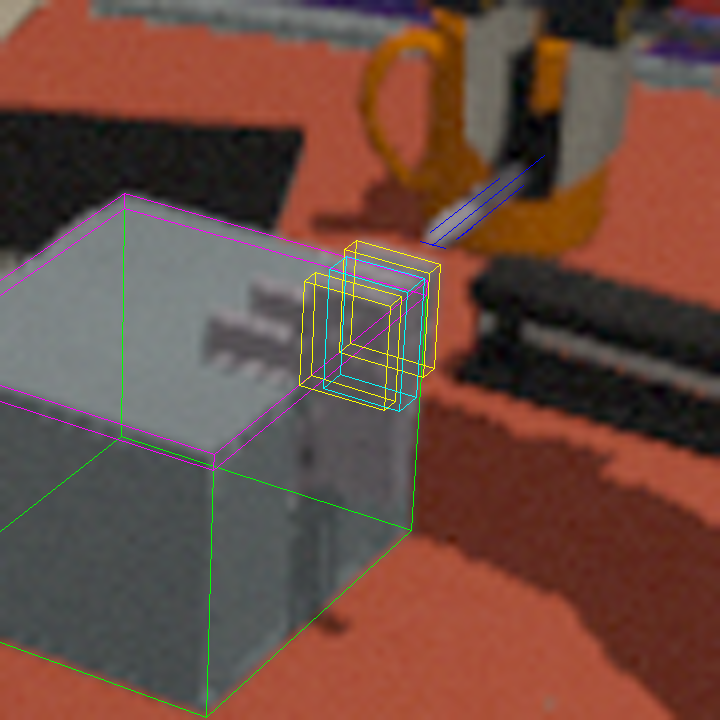

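```bash
python3 - <<'E'
from ov import *
s=load("side20");t=load("top20")
p=np.load("box.npy"); pl=pinlines(.001)
overlay(s,p,(340,185,380,225,16),"pics/a.png",pl); a=cv2.imread("pics/a.png")
b=cv2.resize(s["pixels"][185:225,340:380],None,fx=16,fy=16,interpolation=cv2.INTER_CUBIC)
def st_(im): return cv2.convertScaleAbs(im,alpha=1.5,beta=-60)
cv2.imwrite("pics/hs.png",cv2.resize(np.hstack([st_(b),a]),(800,400),interpolation=cv2.INTER_AREA))
cv2.imwrite("pics/hs2.png",st_(cv2.resize(s["pixels"][188:222,335:382],None,fx=16,fy=16,interpolation=cv2.INTER_CUBIC)))
overlay(t,p,(376,228,421,270,16),"pics/hat.png",pl)
cv2.imwrite("pics/ht.png",st_(cv2.resize(t["pixels"][228:270,376:421],None,fx=16,fy=16,interpolation=cv2.INTER_CUBIC)))
E
```

```text
tip [ 0.4752 -0.2732  0.1373]
```

View pics/hs.png

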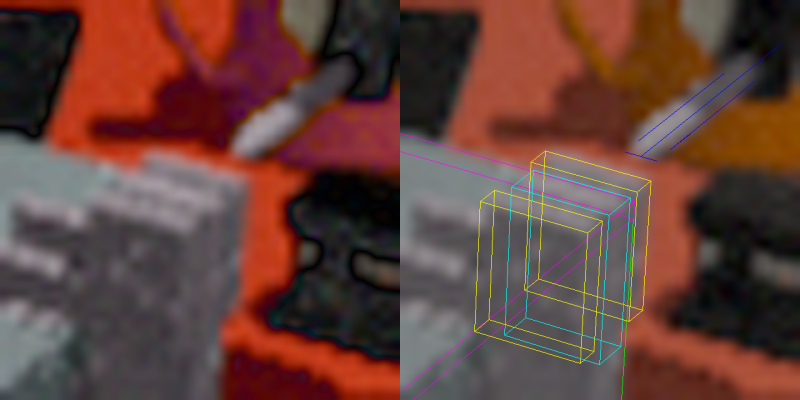

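View pics/hs2.png

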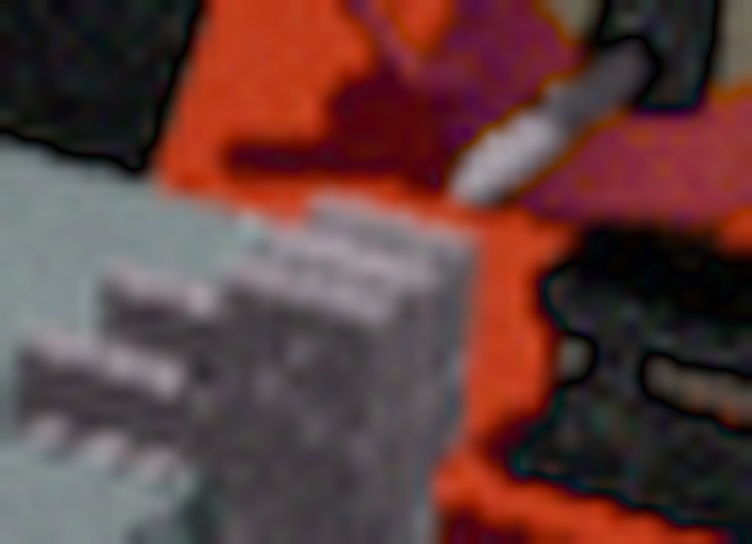

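View pics/hat.png

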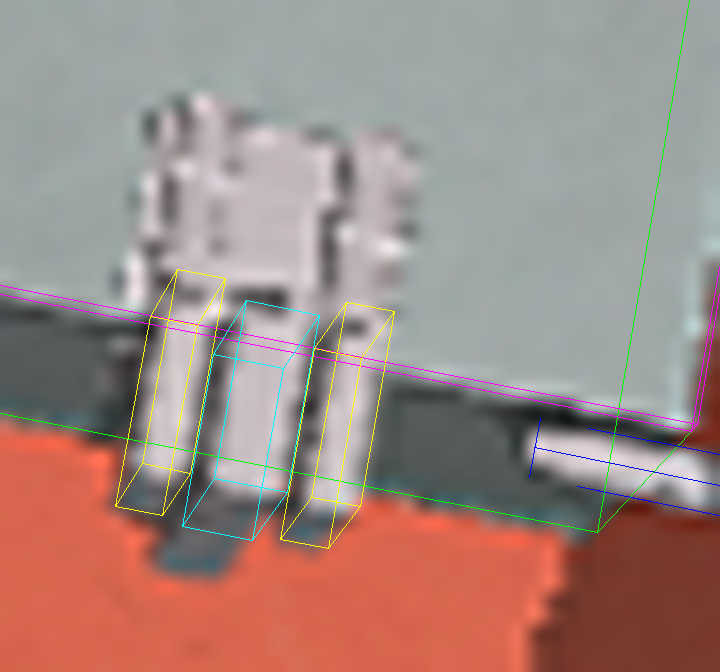

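View pics/ht.png

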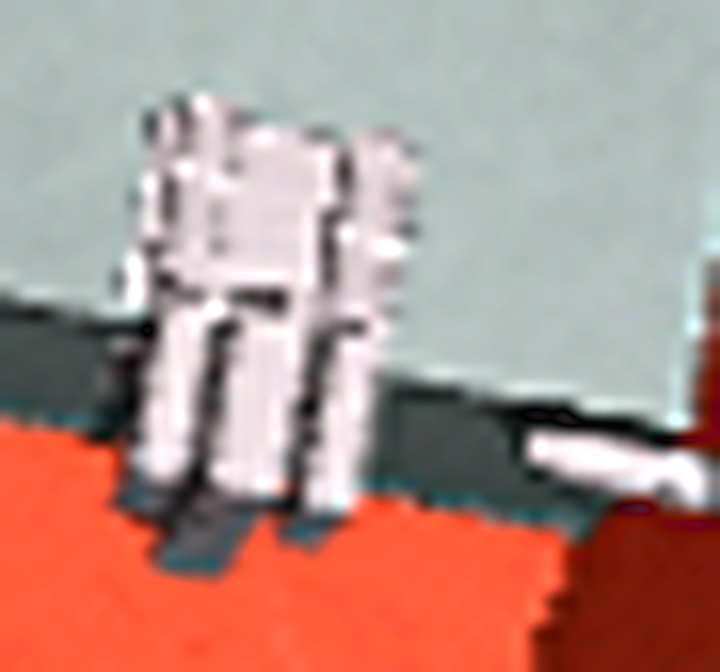

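```bash
python3 - <<'E'
from ov import *
t=load("top20");s=load("side20"); pl=pinlines(.001); tip=pl[0][1]
X=tri([t,s],[(408.7,255.4),(363.2,199.6)]); print(X.round(4),(X-tip).round(4))
print(proj(t,[X,tip]).round(2),proj(s,[X,tip]).round(2))
# ear far near-end corners: top view and side checks
from box import B
p=np.load("box.npy")
for q in((-.018,.098,.146),(-.010,.098,.146),(-.018,.065,.146),(.018,.065,.146),(.018,.098,.146)):
    w=B(p)(q); print(q,proj(t,[w])[0].round(2),proj(s,[w])[0].round(2))
E
```

```text
tip [ 0.4752 -0.2732  0.1373]
[ 0.4756 -0.2722  0.1392] [0.0004 0.001  0.0019]
[[408.66 255.2 ]
 [408.93 255.49]] [[363.38 199.64]
 [363.58 200.13]]
(-0.018, 0.098, 0.146) [398.   259.18] [364.61 202.61]
(-0.01, 0.098, 0.146) [394.98 258.58] [363.22 203.74]
(-0.018, 0.065, 0.146) [400.16 247.  ] [354.01 199.61]
(0.018, 0.065, 0.146) [386.6  244.32] [347.52 204.65]
(0.018, 0.098, 0.146) [384.39 256.48] [358.26 207.78]
```

Emit:
apply_moves(steps=[[[0.15,-0.05,0.1],[0,0,0]],[[0.2,0,0],[0,0,0]],[[0.15,0,0],[0,0,0]],[[0,0,0],[0,0,0]],[[0,0,0],[0,0,0]],[[0,0,0],[0,0,0]]])

```text
clock: 41.07
eef_pos: [0.4611, -0.3386, 0.1251]
tool_rot: [0.766, 0.643, -0.001, 0.0]
wrist_force: [-0.1, -0.4, -0.3]
gripper_width: 0.0195
```

```bash
python3 - <<'E'
from ov import *
st(); bc()
s=snap("side","21");t=snap("top","21")
f=lambda im,a: cv2.convertScaleAbs(cv2.resize(im[a[1]:a[3],a[0]:a[2]],None,fx=16,fy=16,interpolation=cv2.INTER_CUBIC),alpha=1.5,beta=-60)
cv2.imwrite("pics/s21.png",f(s["pixels"],(340,190,380,225)))
cv2.imwrite("pics/t21.png",f(t["pixels"],(380,235,425,270)))
E
```

```text
t 41.07 p [ 0.4611 -0.3386  0.1251] y-ang -10.0 z [-0.002 -0.002 -1.   ] F [-0.1 -0.4 -0.3] w 0.0195 j [ 1.09  0.54 -0.66  1.83  0.41  0.91  0.07]
box coords [-0.1121  0.0836  0.1251]
```

View pics/s21.png

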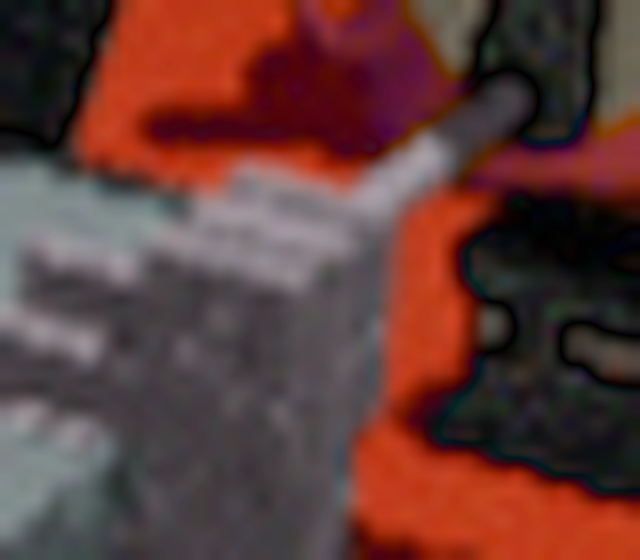

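View pics/t21.png

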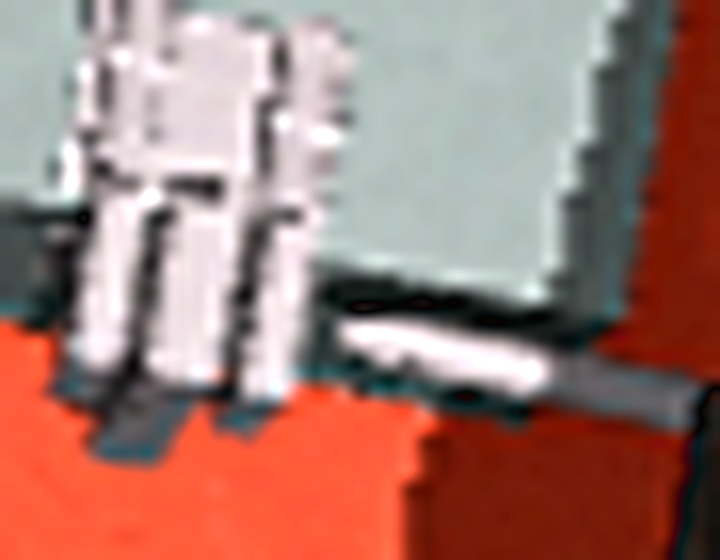

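```bash
python3 - <<'E'
from ov import *
from box import B
p=np.load("box.npy");t=load("top21");s=load("side21")
for q in((-.018,.083,.134),(-.03,.083,.134),(-.06,.083,.134)):
    w=B(p)(q); print(q,((proj(t,[w])[0]-[380,235]+.5)*16).round(0),((proj(s,[w])[0]-[340,190]+.5)*16).round(0))
pl=pinlines(.002,.0085); print(((proj(t,list(pl[0]))-[380,235]+.5)*16).round(0),((proj(s,list(pl[0]))-[340,190]+.5)*16).round(0))
E
```

```text
(-0.018, 0.083, 0.134) [302. 319.] [320. 250.]
(-0.03, 0.083, 0.134) [374. 334.] [354. 223.]
(-0.06, 0.083, 0.134) [554. 369.] [434. 158.]
tip [ 0.4762 -0.2522  0.1333]
[[856. 435.]
 [339. 331.]] [[568.  57.]
 [340. 240.]]
```

Emit:
apply_moves(steps=[[[0.15,0,0],[0,0,0]],[[0.15,0,0],[0,0,0]],[[0.15,0,0],[0,0,0]],[[0.1,0,0],[0,0,0]],[[0,0,0],[0,0,0]],[[0,0,0],[0,0,0]]])

```text
clock: 41.67
eef_pos: [0.4649, -0.3159, 0.125]
tool_rot: [0.766, 0.643, -0.001, -0.0]
wrist_force: [-0.7, 0.5, 1.2]
gripper_width: 0.0194
```

```bash
python3 - <<'E'
from ov import *
st(); bc()
E
```

```text
t 41.67 p [ 0.4649 -0.3159  0.125 ] y-ang -9.9 z [-0.002 -0.001 -1.   ] F [-0.7  0.5  1.2] w 0.0194 j [ 1.07  0.52 -0.66  1.85  0.41  0.9   0.04]
box coords [-0.0891  0.0837  0.125 ]
```

Emit:
apply_moves(steps=[[[0.15,0,0],[0,0,0]],[[0.15,0,0],[0,0,0]],[[0.15,0,0],[0,0,0]],[[0.15,0,0],[0,0,0]],[[0.15,0,0],[0,0,0]],[[0,0,0],[0,0,0]],[[0,0,0],[0,0,0]]])

```text
clock: 42.25
eef_pos: [0.4703, -0.2858, 0.1248]
tool_rot: [0.765, 0.643, -0.001, -0.001]
wrist_force: [-0.9, 2.1, 2.6]
gripper_width: 0.0194
```

```bash
python3 - <<'E'
from ov import *
st(); bc()
s=snap("side","22");t=snap("top","22")
f=lambda im,a: cv2.resize(im[a[1]:a[3],a[0]:a[2]],None,fx=10,fy=10,interpolation=cv2.INTER_CUBIC)
cv2.imwrite("pics/s22.png",f(s["pixels"],(320,180,390,235)))
cv2.imwrite("pics/t22.png",f(t["pixels"],(365,220,435,270)))
E
```

```text
t 42.25 p [ 0.4703 -0.2858  0.1248] y-ang -9.9 z [-0.002 -0.    -1.   ] F [-0.9  2.1  2.6] w 0.0194 j [ 1.03  0.51 -0.67  1.88  0.4   0.89 -0.02]
box coords [-0.0585  0.0836  0.1248]
```

View pics/s22.png

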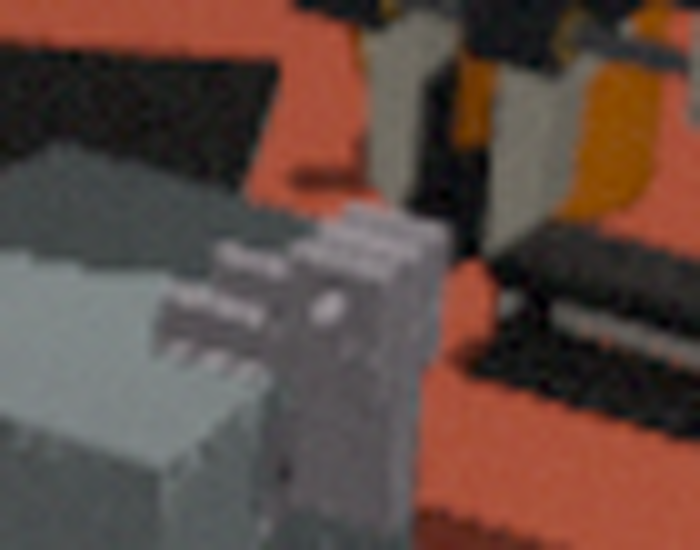

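View pics/t22.png

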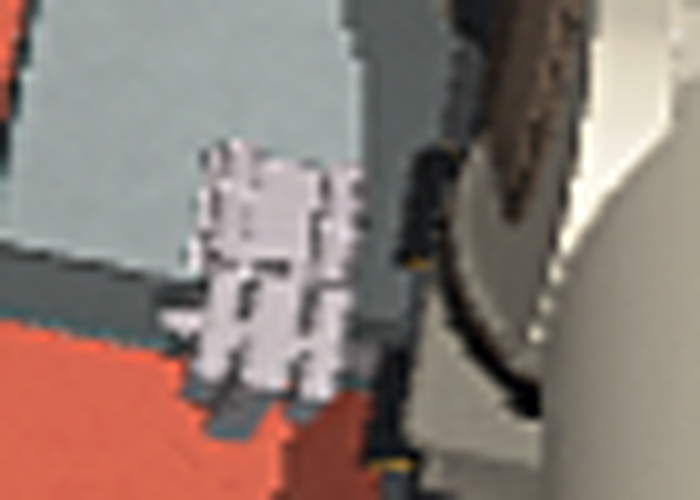

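Emit:
apply_moves(steps=[[[0.12,0,0],[0,0,0]],[[0.12,0,0],[0,0,0]],[[0.1,0,0],[0,0,0]],[[0,0,0],[0,0,0]],[[0,0,0],[0,0,0]],[[0,0,0],[0,0,0]]])

```text
clock: 42.85
eef_pos: [0.4725, -0.2731, 0.1248]
tool_rot: [0.766, 0.643, -0.001, -0.0]
wrist_force: [-1.5, 0.7, 3.4]
gripper_width: 0.0199
```

```bash
python3 - <<'E'
from ov import *
st(); bc()
E
```

```text
t 42.85 p [ 0.4725 -0.2731  0.1248] y-ang -10.0 z [-0.002 -0.    -1.   ] F [-1.5  0.7  3.4] w 0.0199 j [ 1.01  0.5  -0.68  1.89  0.4   0.89 -0.04]
box coords [-0.0456  0.0835  0.1248]
```

Emit:
apply_moves(steps=[[[0,0,0],[0,0,0]],[[0,0,0],[0,0,0]],[[0,0,0],[0,0,0]],[[0,0,0],[0,0,0]],[[0,0,0],[0,0,0]],[[0,0,0],[0,0,0]],[[0,0,0],[0,0,0]],[[0,0,0],[0,0,0]]], gripper=0)

```text
clock: 43.52
eef_pos: [0.4723, -0.2739, 0.1248]
tool_rot: [0.766, 0.643, -0.001, -0.0]
wrist_force: [-0.1, 0.3, 1.2]
gripper_width: 0.0461
```

Emit:
apply_moves(steps=[[[0,0,-0.2],[0,0,0]],[[0,0,-0.4],[0,0,0]],[[0,0,-0.6],[0,0,0]],[[0,0,-0.8],[0,0,0]],[[0,0,-0.8],[0,0,0]],[[-0.5,0,-0.8],[0,0,0]],[[-0.8,0,-0.4],[0,0,0]],[[-0.8,0,0],[0,0,0]],[[-0.4,0,0],[0,0,0]],[[0,0,0],[0,0,0]]])

```text
clock: 44.35
eef_pos: [0.4529, -0.3773, 0.2849]
tool_rot: [0.768, 0.64, -0.002, 0.0]
wrist_force: [-0.1, -0.4, -0.8]
gripper_width: 0.0457
```

```bash
python3 - <<'E'
from ov import *
st(); bc()
s=snap("side","23");t=snap("top","23")
f=lambda im,a: cv2.resize(im[a[1]:a[3],a[0]:a[2]],None,fx=10,fy=10,interpolation=cv2.INTER_CUBIC)
cv2.imwrite("pics/s23.png",f(s["pixels"],(320,180,390,235)))
cv2.imwrite("pics/t23.png",f(t["pixels"],(365,220,435,270)))
P,_=cloud(s,160,285,290,400); b=P[(P[:,2]>.1)&(P[:,2]<.115)]; b=b[(b[:,0]>.56)&(b[:,0]<.63)]
for m in(b[:,1]<.26,b[:,1]>.26): print(rect(b[m]),np.percentile(b[m][:,2],[50,90]))
E
```

```text
t 44.35 p [ 0.4529 -0.3773  0.2849] y-ang -10.4 z [-0.003 -0.003 -1.   ] F [-0.1 -0.4 -0.8] w 0.0457 j [ 1.19  0.39 -0.71  1.63  0.27  1.22  0.24]
box coords [-0.1517  0.0851  0.2849]
(array([600.1, 217.4]), 20.1, 78.4, 3.9, 245) [0.10603578 0.10782358]
(array([593.4, 303.7]), 20.1, 79.9, 3.6, 310) [0.10627181 0.10808985]
```

View pics/s23.png

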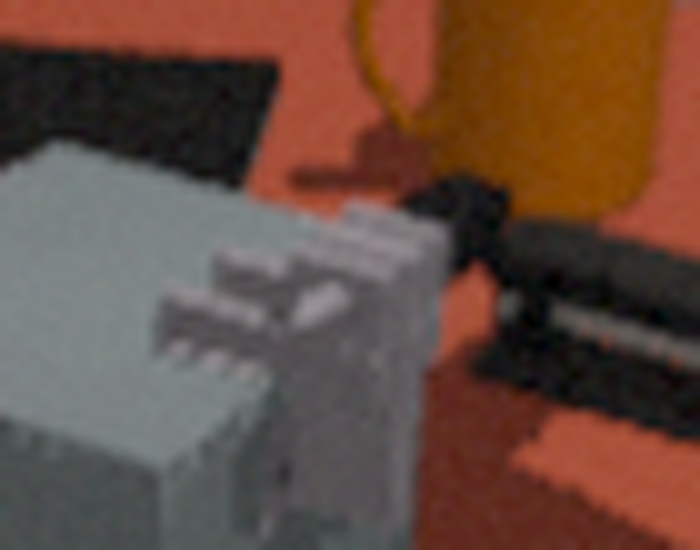

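View pics/t23.png

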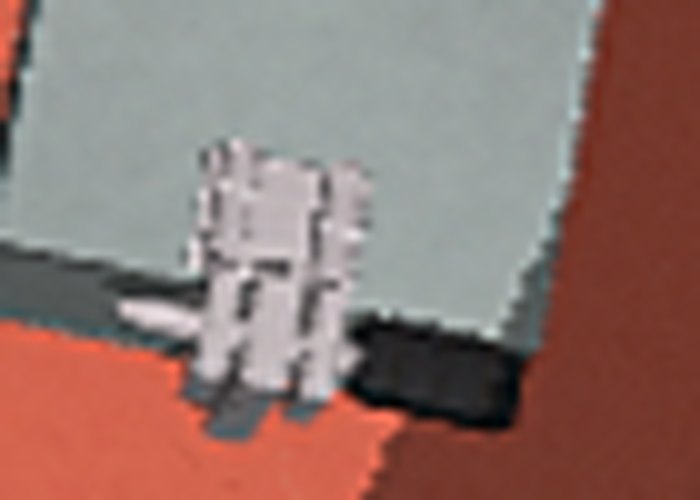

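View pics/top23.png

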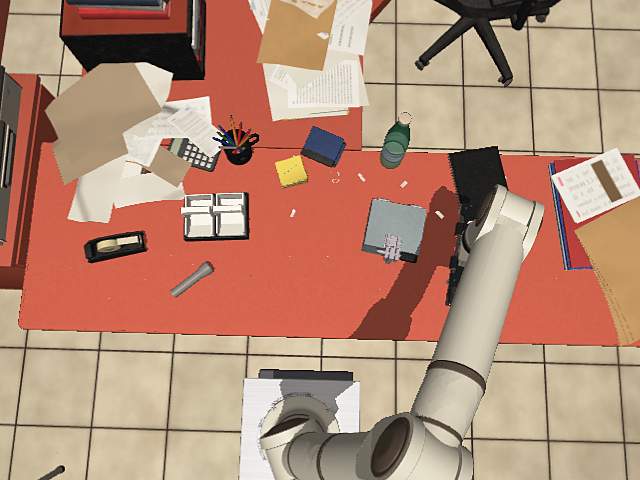

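```bash
python3 - <<'E'
from ov import *
s=load("side23");t=load("top23")
P,_=cloud(t,375,205,420,228); A=np.c_[P[:,:2],np.ones(len(P))]; c=np.linalg.lstsq(A,P[:,2],rcond=None)[0]; print("lid plane slope",c.round(3),"mean z",P[:,2].mean().round(4))
P,_=cloud(s,305,200,335,222); A=np.c_[P[:,:2],np.ones(len(P))]; c=np.linalg.lstsq(A,P[:,2],rcond=None)[0]; print("side",c.round(3),P[:,2].mean().round(4))
st(); r.sign_off()
E
```

```text
lid plane slope [-0.096  0.02   0.166] mean z 0.1046
side [-0.28   0.185  0.309] 0.1007
t 44.45 p [ 0.4548 -0.3718  0.2844] y-ang -10.1 z [-0.003  0.001 -1.   ] F [ 0.4 -0.9 -0.4] w 0.046 j [ 1.19  0.39 -0.72  1.64  0.27  1.22  0.24]
the job is handed in; nothing more can be done
```

I handed the job in after about 44 s of robot time, and by my last checks everything is in place. The hand-in gives no verdict.

**What I did:** I lifted each bin straight up, tipped its one battery into the grey box and set the bin back in its pocket. I then pushed the lid shut, found that the pin had been knocked aside, measured it again and pushed it through from the right.

**Last checks:**
- **Batteries:** two were present. Both were seen lying in the box before the lid was shut, and both bins were seen to be empty.
- **Bins:** the bars are at the same places and height as at the start, to about 1 mm.
- **Pin:** the tip stands roughly 20 mm beyond the far ear, and the force stayed within a few newtons going in.
- **Torch and stapler:** they look unmoved in the pictures.
- **Robot:** the gripper is clear and touching nothing.

**Checks that disagreed:**
- **Lid angle:** the slope fitted from the depth images was noisy: about 0.1 from the top camera and 0.3 from the side. Both are above the 0.06 rad limit, and they do not match each other. I take the lid as shut because the fingertip stopped at its nominal shut height of 106 mm, the outline of a shut lid fitted both views, and the pin passed through both ears.
- **Second bin's weight:** it read 2.8 N when lifted, which hinted at two batteries, but only one came out and the bin was empty afterwards.

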